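# Pack the interlocking bracket set into its counter tray

## Task

Pack the three loose aluminium bracket plates into the wooden tray on the shop counter, lugs up, so that they interlock the only way they fit and every one lies fully home, flat on the tray's floor. Some plates overlap the edges of others, so mind the order. Leave the paint tin, the spray bottle, the tape roll and the stock carton standing where they are.

Things in the scene. Friction and masses are not known exactly. Their poses are not given: they have to be found in the camera images.
- tray: Wooden tray fixed to the counter, outside 166 x 136 mm (x by y), inside 150 x 120; walls 16 mm high, flared inside, inner floor 6 mm above the counter. A 30 mm block, top at 20 mm, fills inner corner +x, -y. Origin: centre of the underside. The plates fill the rest with 4 mm gaps. Lap edges: clasp plate over hook plate, beam plate over both; so hook first, then clasp, beam last, straight down.
- hook_plate_lug (a point): Hook plate: lopsided C open to +x, 90 x 90 mm, 0.22 kg. The point is the centre of its grip lug, an upright tab 10 mm thick (along x), 32 mm wide (along y), from the plate's top (14 mm) to 66 mm above its underside; centre 40 mm above the underside. z up. Home: (-60, 20, 46) mm in the tray's frame, axes parallel to the tray's and pointing the same way.
- hook_plate: The same plate, bare aluminium with dark screw holes; origin under the middle of its outline on its underside (lug centre at -30, 5, 40 mm), same axes. Made of (mm) 14 mm thick bars: x -43..-17 y -31..43, x -43..28 y 17..43, x -43..13 y -31..-17; thin lap edges: x -43..13 y -43..-17 z 0..6, x -43..43 y 17..43 z 0..6.
- clasp_plate_lug (a point): Clasp plate: C open to -x, 75 x 90 mm, 0.2 kg. The point is the centre of its grip lug, an upright tab 10 mm thick (along x), 32 mm wide (along y), from the plate's top (14 mm) to 66 mm above its underside; centre 40 mm above the underside. z up. Home: (60, 20, 46) mm in the tray's frame, axes parallel to the tray's and pointing the same way.
- clasp_plate: The same plate, bare aluminium with dark screw holes; origin under the middle of its outline on its underside (lug centre at 22.5, 5, 40 mm), same axes. Made of (mm) 14 mm thick bars: x -20.5..35.5 y 17..43, x 9.5..35.5 y -43..43, x -20.5..35.5 y -31..-17; thin lap edges: x -20.5..35.5 y -43..-17 z 0..6, x -35.5..35.5 y 17..43 z 8..14.
- beam_plate_lug (a point): Beam plate: capital I, cross bars along x, 120 x 90 mm, 0.3 kg. The point is the centre of its grip lug, an upright tab 10 mm thick (along x), 32 mm wide (along y), from the plate's top (14 mm) to 66 mm above its underside; centre 40 mm above the underside. z up. Home: (0, -15, 46) mm in the tray's frame, axes parallel to the tray's and pointing the same way.
- beam_plate: The same plate, bare aluminium with dark screw holes; origin under the middle of its outline on its underside (lug centre at 15, 0, 40 mm), same axes. Made of (mm) 14 mm thick bars: x -28..58 y 17..43, x 2..28 y -43..43, x -58..58 y -43..-17; thin lap edges: x -58..58 y -43..-5 z 8..14.
- paint_tin: Bystander: round paint tin, 76 mm across, 108 mm high, standing in one of the four places beside the tray (the plates lie in the other three). Origin: centre of its underside.
- spray_bottle: Bystander: white spray bottle, 72 mm across, 195 mm high, nozzle to its -x, beyond the tray. Origin: centre of its underside.
- tape_roll: Bystander: roll of tape lying flat, 90 mm across, 40 mm high, between robot and tray. Origin: centre of its underside.
- stock_carton: Bystander: open carton of metal stock, 110 x 130 mm, 75 mm high, beyond the work. Origin: centre of its underside.
Mind the look-alikes: they are no part of the job. What is shaped like the hook_plate but blue is not meant. What is shaped like the beam_plate but yellow is not meant.

How it is judged:
By the outcome, as a careful person would: the job done as asked, in the order asked, and still so for the second after the job is handed in, with the robot touching nothing.
It also fails if it takes over 72 s, if anything falls off the work surface, if the arm or the gripper's body presses on something with over 40 N, if the wrist force passes 120 N, or if a joint passes its speed limit or range.

## Robot

A 6-joint arm with a two-finger parallel gripper is mounted at the origin on the work surface. World frame = base frame: x ahead of the robot, y to its left, z up, the work surface at z = 0. Lengths are in m, angles in rad, forces in N, time in s.
With the tool pointing down it reaches from about 0.375 to 0.925 m from the base axis. Payload 5.7 kg.
Tool frame: the origin (TCP) lies midway between the tips of the shut fingers; the grasp point (between the pads) lies 19 mm behind it; x points along the fingers, y is the direction in which the jaws open and shut, and the axes are right-handed (so a half turn about x gives the same grasp; the last joint's range is limited). The gripper opens to 85 mm and grips with 20 to 120 N. Pads are 22 mm wide; open, the fingers measure 114 mm over their backs; the gripper's body (76 mm by 85 mm) begins 54 mm behind the grasp point. The pads swing forward as they close: fully open they stand 13 mm farther back than shut.
Start: joints at [1.04, 0.359, 1.51, -0, 1.272, -0.115], TCP at [0.242, 0.549, 0.231] pointing down, gripper open.
Joint ranges: [-2.97, 2.97], [-1.01, 2.36], [0.21, 2.38], [-0.96, 4.11], [0.2, 2.71], [-2.98, 2.98]. Speed limits (rad/s): [2.39, 2.39, 3.14, 3.14, 3.14, 3.14].

## Interface

Orientations are given as [roll, pitch, yaw] about the fixed x, y, z axes, in that order (R = Rz(yaw) Ry(pitch) Rx(roll)).
In Python, from plant import * gives the robot as it stands. The module is installed in compiled form; this text tells all that it offers.
- The arm moves only by the shell command python3 -m creep 'ROWS' [FORCE]. ROWS is JSON, a list of rows, each an object of numbers: "ax", "ay", "az": the turn, a rotation vector about the world's x, y, z in degrees; "dx", "dy", "dz": the shift along the world's x, y, z in mm; "fingers": the opening, from 0 (shut) to 1 (fully open). A call has 1 to 10 rows; each row shifts and turns the commanded pose from where the row before left it; what a row does not reach is not made up. A row lasts 1/12 s, in which the tool goes at most 41.7 mm and 7.16 degrees, less where a joint would pass 70% of its speed; a pose out of reach is approached as far as the arm can. A call with a gripper value outside its range is refused whole. The fingers move at their own pace and stop on an object; FORCE is the grip in N (left out, the last holds). Time passes only in rows, so rows that do not move let the fingers close. It gives the time, the measured TCP pose, the force and the opening at its end, in the units of the state.
- sense(): the state, without advancing time (a new reading comes with each control period).
- get_image(name): name is "scene" or "top" or "wrist"; returns the picture (400x640x3 uint8, red, green, blue); there is no depth.
- camera_info(name): a dict with "K" (3x3 intrinsics, pixels), "k1" (the pictures are not rectified: a ray, as slopes to the right and down, at radius r is drawn at 1 + k1 r^2 times it, then the intrinsics apply), "rvec" (rotation vector, rad) and "tvec" (3), from world to camera coordinates, as OpenCV has them; the wrist camera has in their place "mount" (4x4, takes a point from camera to tool coordinates, whose origin is the TCP and whose axes are the tool frame's). Camera axes: x right, y down, z forward; pixel columns grow to the right and rows downward; lengths in m; the calibration is good to about 2 mm. A picture is of the moment at which its call begins: read the wrist's pose just before it. camera_info takes no time and is no camera call.
- job_done(): hands the job in, once; it reports no verdict.
The state is a dict: "t": time; "joints": joint angles; "joint_velocities": joint speeds; "effort": joint torques, N m; "position": TCP position; "ee_rot": TCP orientation; "wrist_force": force on the tool from outside, world axes, zero at the start; "wrist_torque": the same for the moment, N m; "width": finger opening in m.
Only numpy, scipy, OpenCV 4.12 (cv2) and the standard library are available. Lean on these libraries where they do the work, as an engineer would, in place of code of your own. Each camera call takes 0.05 s, during which the arm holds its last target.

## Working session

There is one attempt and no reset: what is moved stays moved. The work goes in short steps, Python scripts to look and compute and a shell command to move; the robot and the scene stay as the last step left them, time stands still between calls to the robot, and variables do not carry over. Pictures are saved under pics/ and viewed, and the job is handed in when it is done.

```bash
mkdir -p pics; ls
python3 - <<'E'
from plant import *
import cv2
for n in ["scene","top","wrist"]:
    s=sense()
    im=get_image(n); cv2.imwrite(f"pics/{n}0.png",im[:,:,::-1]); print(n,camera_info(n))
print(sense())
E
```

```text
pics
scene {'K': array([[463.89797387,   0.        , 319.24509464],
       [  0.        , 463.89797387, 205.47430693],
       [  0.        ,   0.        ,   1.        ]]), 'k1': -0.09114709956500901, 'rvec': array([ 1.7106424 ,  1.60386961, -0.80000815]), 'tvec': array([-0.06310079, -0.30075234,  1.74937645])}
top {'K': array([[394.91381106,   0.        , 319.63207379],
       [  0.        , 394.91381106, 195.59153908],
       [  0.        ,   0.        ,   1.        ]]), 'k1': -0.06287211122838764, 'rvec': array([ 2.15632429, -2.18640174,  0.08920849]), 'tvec': array([0.03438837, 0.55207896, 1.14840993])}
wrist {'K': array([[319.72158132,   0.        , 320.42522464],
       [  0.        , 319.72158132, 192.45937693],
       [  0.        ,   0.        ,   1.        ]]), 'k1': -0.06379265385540549, 'mount': array([[-6.19314826e-04, -3.15211567e-01,  9.49021224e-01,
        -1.42202364e-01],
       [ 9.99999800e-01, -7.17903273e-05,  6.28737846e-04,
         7.93957197e-04],
       [-1.30054897e-04,  9.49021424e-01,  3.15211548e-01,
        -8.06619188e-02],
       [ 0.00000000e+00,  0.00000000e+00,  0.00000000e+00,
         1.00000000e+00]])}
{'t': 0.15, 'joints': array([ 1.03993252e+00,  3.59335674e-01,  1.51120276e+00, -4.13495910e-05,
        1.27252980e+00, -1.15114371e-01]), 'joint_velocities': array([-0.00042766, -0.00181516, -0.0040947 ,  0.00127906, -0.00038644,
        0.00055756]), 'effort': array([ 4.82960895e-04, -5.28031290e+01, -2.78929639e+01, -2.12251384e-04,
        8.20693793e-03, -1.31332683e-05]), 'position': array([0.24207514, 0.54840102, 0.23064181]), 'ee_rot': array([-1.65914402,  1.56932021, -2.07488127]), 'wrist_force': array([-0.50498281, -0.17082108, -0.1939616 ]), 'wrist_torque': array([-0.00556122, -0.01029859,  0.0088435 ]), 'width': 0.08526620839146831}
```

View pics/top0.png

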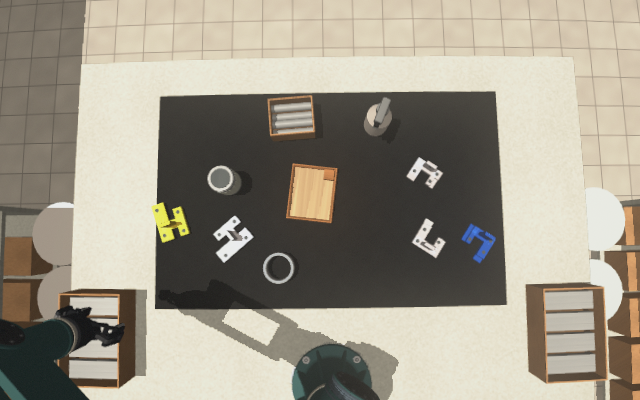

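View pics/scene0.png

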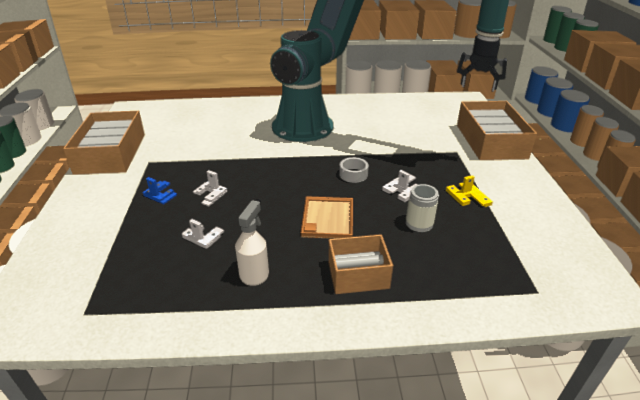

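View pics/wrist0.png

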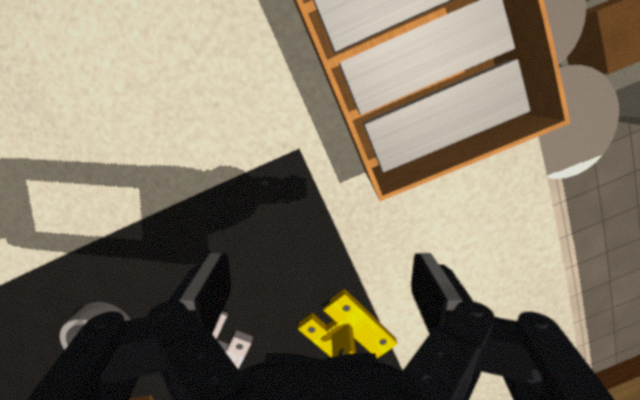

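```bash
cat > h.py <<'E'
import numpy as np, cv2
from scipy.spatial.transform import Rotation as R
from plant import *
def cam(name, s=None):
    c=camera_info(name)
    if 'mount' in c:
        T=np.eye(4); T[:3,:3]=R.from_euler('xyz',s['ee_rot']).as_matrix(); T[:3,3]=s['position']
        M=np.linalg.inv(T@c['mount'])
        return c['K'],c['k1'],M[:3,:3],M[:3,3]
    return c['K'],c['k1'],R.from_rotvec(c['rvec']).as_matrix(),c['tvec']
def proj(C,P):
    K,k1,Rm,t=C
    return cv2.projectPoints(np.atleast_2d(P).astype(float),cv2.Rodrigues(Rm)[0],np.array(t,float),K,np.array([k1,0,0,0.]))[0][:,0]
def back(C,uv,z):
    K,k1,Rm,t=C
    n=cv2.undistortPointsIter(np.array(uv,float).reshape(-1,1,2),K,np.array([k1,0,0,0.]),None,None,(3,50,1e-10))[:,0]
    d=np.c_[n,np.ones(len(n))]@Rm; o=-Rm.T@t
    return o+d*((z-o[2])/d[:,2])[:,None]
def crop(im,x0,y0,x1,y1,f,fn):
    cv2.imwrite(fn,cv2.resize(im[y0:y1,x0:x1],None,fx=f,fy=f,interpolation=cv2.INTER_CUBIC))
E
python3 - <<'E'
from h import *
im=cv2.imread('pics/top0.png')
crop(im,390,140,510,280,4,'pics/c1.png')
crop(im,190,150,350,280,5,'pics/c2.png')
C=cam('top')
print(back(C,[(160,97),(495,92),(236,239),(424,172),(428,240),(312,193)],0.0))
E
```

```text
[[ 0.87513207  0.52772689  0.        ]
 [ 0.87473557 -0.53024788  0.        ]
 [ 0.42668465  0.28137897  0.        ]
 [ 0.62266983 -0.29327111  0.        ]
 [ 0.41573027 -0.29787772  0.        ]
 [ 0.56300121  0.04999924  0.        ]]
```

View pics/c1.png

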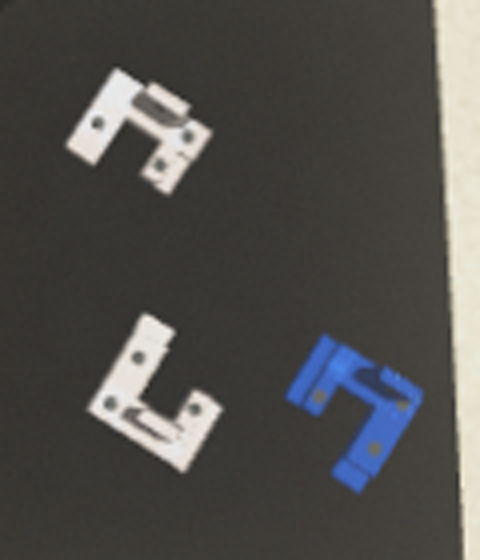

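View pics/c2.png

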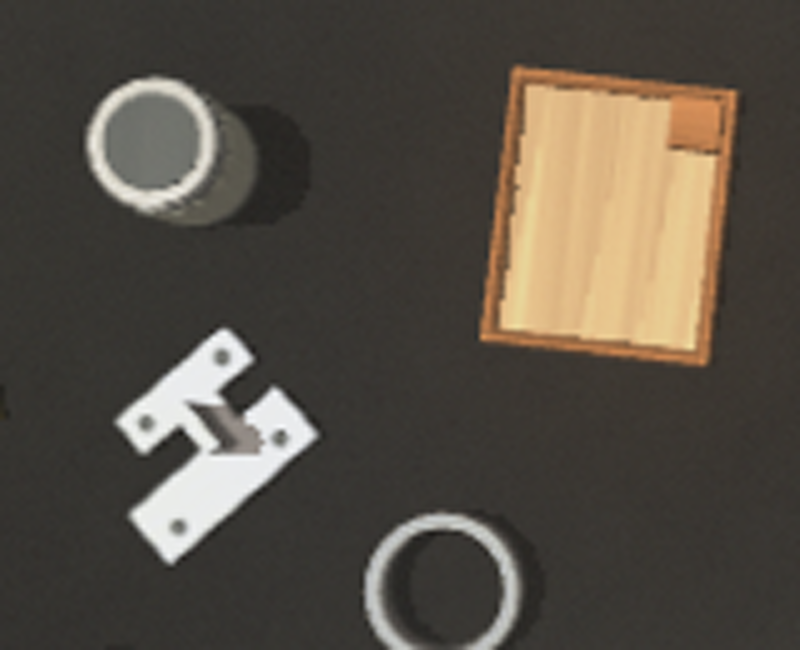

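```bash
cat >> h.py <<'E'
from scipy.optimize import minimize
def bx(x0,x1,y0,y1,z0,z1): return np.array([[x,y,z] for x in(x0,x1) for y in(y0,y1) for z in(z0,z1)])/1000.
LUG={'hook':(-30,5),'clasp':(22.5,5),'beam':(15,0)}
B={'hook':[bx(-43,-17,-31,43,0,14),bx(-43,28,17,43,0,14),bx(-43,13,-31,-17,0,14),bx(-43,13,-43,-17,0,6),bx(-43,43,17,43,0,6)],
'clasp':[bx(-20.5,35.5,17,43,0,14),bx(9.5,35.5,-43,43,0,14),bx(-20.5,35.5,-31,-17,0,14),bx(-20.5,35.5,-43,-17,0,6),bx(-35.5,35.5,17,43,8,14)],
'beam':[bx(-28,58,17,43,0,14),bx(2,28,-43,43,0,14),bx(-58,58,-43,-17,0,14),bx(-58,58,-43,-5,8,14)],
'tray':[bx(-83,83,-68,68,0,16),bx(45,75,-60,-30,6,20)]}
for k,(a,b) in LUG.items(): B[k].append(bx(a-5,a+5,b-16,b+16,14,66))
HOME={'hook':(-30,15),'clasp':(37.5,15),'beam':(-15,-15)} # plate origin home in tray frame, z=6
def place(P,p,z=0.):
    c,s=np.cos(p[2]),np.sin(p[2])
    return np.c_[p[0]+c*P[:,0]-s*P[:,1],p[1]+s*P[:,0]+c*P[:,1],P[:,2]+z]
def sil(C,name,p,roi,S=6,z=0.):
    x0,y0,x1,y1=roi
    m=np.zeros(((y1-y0)*S,(x1-x0)*S),np.uint8)
    for b in B[name]:
        q=proj(C,place(b,p,z)); h=cv2.convexHull(((q+0.5-[x0,y0])*S-0.5).astype(np.float32))
        cv2.fillConvexPoly(m,np.round(h*16).astype(np.int32),255,shift=4)
    return cv2.resize(m,(x1-x0,y1-y0),interpolation=cv2.INTER_AREA)/255.
def fit(C,img,name,p0,roi,z=0.,hi=None,dark=None,ignore=None):
    """img gray float; soft mask from mat/object levels"""
    x0,y0,x1,y1=roi; g=img[y0:y1,x0:x1].astype(float).max(2)
    lo=np.percentile(g,10) if dark is None else dark
    hi=hi or np.percentile(g,97)
    a=np.clip((g-lo-0.12*(hi-lo))/(0.76*(hi-lo)),0,1)
    w=np.ones_like(a) if ignore is None else 1-ignore[y0:y1,x0:x1]
    f=lambda q:(w*np.abs(sil(C,name,(q[0]/1000,q[1]/1000,q[2]/50),roi,z=z)-a)).sum()
    q0=np.array([p0[0]*1000,p0[1]*1000,p0[2]*50]); 
    for st in (12,4,1.):
        sx=np.vstack([q0]+[q0+st*e for e in np.eye(3)])
        r=minimize(f,q0,method='Nelder-Mead',options=dict(initial_simplex=sx,xatol=.02,fatol=.01)); q0=r.x
    return np.array([q0[0]/1000,q0[1]/1000,q0[2]/50]),r.fun,a.sum()
def overlay(C,im,items,fn,roi,f):
    x0,y0,x1,y1=roi
    o=cv2.resize(im[y0:y1,x0:x1],None,fx=f,fy=f,interpolation=cv2.INTER_CUBIC)
    for name,p,z in items:
        for b in B[name]:
            q=proj(C,place(b,p,z))
            for i in range(8):
                for j in (1,2,4):
                    if not i&j:
                        u,v=[tuple(int(t) for t in np.round(((q[k]+.5-[x0,y0])*f-.5))) for k in(i,i|j)]
                        cv2.line(o,u,v,(0,0,255) if name!='tray' else (255,0,0),1,cv2.LINE_AA)
    cv2.imwrite(fn,o)
E
python3 - <<'E'
from h import *
im=cv2.imread('pics/top0.png'); C=cam('top')
rois={'beam':(205,208,260,270),'clasp':(398,148,450,198),'hook':(405,212,452,265),'tray':(280,156,345,232)}
import itertools
g0={'beam':(.4267,.2814),'clasp':(.62,-.29),'hook':(.415,-.298),'tray':(.563,.05)}
out={}
for n in rois:
    best=None
    for y in (np.radians(np.arange(-180,180,30)) if n!='tray' else [-.05]):
        r=fit(C,im,n,(*g0[n],y),rois[n],hi=None if n!='tray' else 160)
        if best is None or r[1]<best[1]: best=r
    out[n]=best[0]; print(n,best[0][:2].round(4),np.degrees(best[0][2]).round(2),best[1:])
np.save('fit0.npy',out)
overlay(C,im,[(n,out[n],0) for n in out],'pics/o1.png',(395,145,475,270),5)
overlay(C,im,[(n,out[n],0) for n in out],'pics/o2.png',(190,150,350,280),5)
E
```

```text
beam [0.429  0.3006] -49.5 (np.float64(109.34435321039169), np.float64(764.4176201372998))
clasp [ 0.6141 -0.2906] -34.91 (np.float64(90.74692630640772), np.float64(436.5619019138756))
hook [ 0.4231 -0.3054] -33.07 (np.float64(69.26500609813303), np.float64(484.8708133971292))
tray [0.5631 0.0514] -7.23 (np.float64(53.8790342192114), np.float64(2502.852527357999))
```

View pics/o1.png

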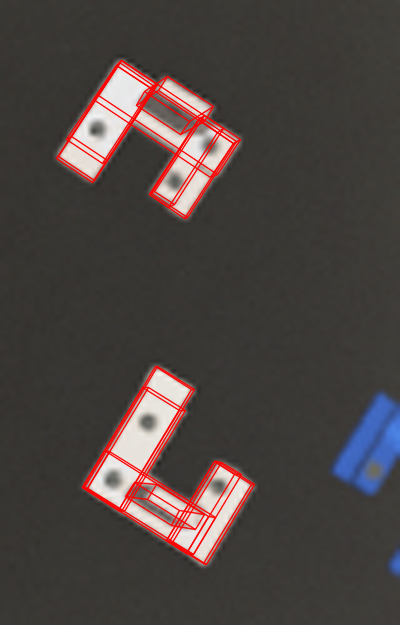

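View pics/o2.png

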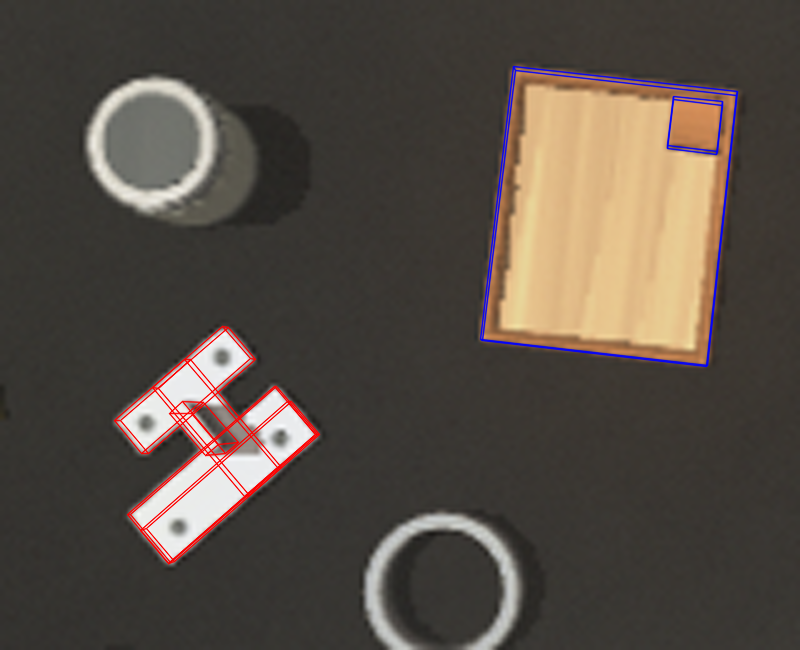

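Run:
```python
from h import *
s=sense(); M=R.from_euler('xyz',s['ee_rot']).as_matrix(); print(M.round(3), 'tool y dir',np.degrees(np.arctan2(M[1,1],M[0,1])))
o=np.load('fit0.npy',allow_pickle=True).item()
t=o['tray']
for n in HOME:
    p=o[n]; l=place(np.array([[*LUG[n],40.]])/1000,p)[0]
    hp=place(np.array([[*HOME[n],6.]])/1000,t)[0]; hl=hp[:2]+place(np.array([[*LUG[n],0.]])/1000,(0,0,t[2]))[0][:2]
    print(n,'lug',l.round(4),'yaw',np.degrees(p[2]).round(2),'home lug',hl.round(4),'turn',np.degrees(t[2]-p[2]).round(2))
C=cam('top'); print(back(C,[(220,178)],.108),back(C,[(377,120)],.1),back(C,[(279,268)],.04))
```

```text
[[-0.001  0.404  0.915]
 [-0.001  0.915 -0.404]
 [-1.    -0.001 -0.   ]] tool y dir 66.18001546059716
hook lug [ 0.4007 -0.2848  0.04  ] yaw -33.07 home lug [0.5061 0.0787] turn 25.83
clasp lug [ 0.6354 -0.2994  0.04  ] yaw -34.91 home lug [0.6251 0.0636] turn 27.68
beam lug [0.4388 0.2891 0.04  ] yaw -49.5 home lug [0.5612 0.0365] turn 42.26
[[0.59822169 0.30335682 0.108     ]] [[ 0.75868491 -0.13944244  0.1       ]] [[0.34228879 0.14712713 0.04      ]]
```

```bash
python3 -m creep '[{"dx":20,"dy":-34,"az":-7},{"dx":20,"dy":-34,"az":-7},{"dx":20,"dy":-34,"az":-7},{"dx":20,"dy":-34,"az":-7},{"dx":20,"dy":-34,"az":-7},{"dx":20,"dy":-34,"az":-7},{"dx":20,"dy":-34,"az":-7},{"dx":20,"dy":-34,"az":-7},{"dx":20,"dy":-34,"az":-7},{"dx":20,"dy":-34,"az":-7}]' 40
python3 -m creep '[{"dx":20,"dy":0,"az":-3},{"dx":20,"dy":0},{"dx":0},{"dx":0}]'
python3 - <<'E'
from h import *
s=sense(); im=get_image('wrist')[:,:,::-1].copy(); cv2.imwrite('pics/w1.png',im); np.save('w1s.npy',s)
C=cam('wrist',s); o=np.load('fit0.npy',allow_pickle=True).item()
overlay(C,im,[(n,o[n],0) for n in o],'pics/w1o.png',(0,0,640,400),1)
print(s['position'],np.degrees(s['joints']))
E
```

```text
[0.24207514 0.54840102 0.23064181] [ 5.95837445e+01  2.05884176e+01  8.65855402e+01 -2.36915705e-03
  7.29105870e+01 -6.59556759e+00]$[0]: bad value
$[0]: bad value
```

View pics/w1o.png

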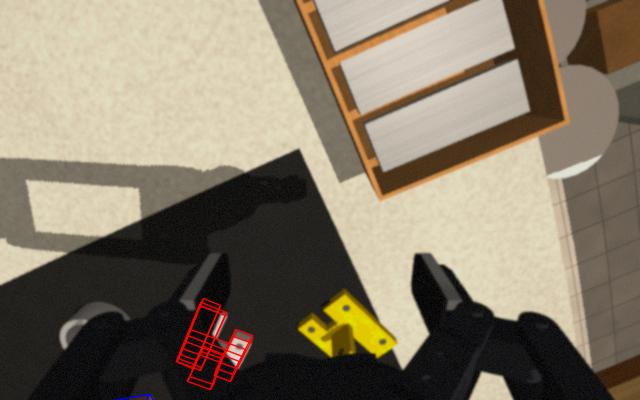

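```bash
python3 -m creep '[{"ax":0,"ay":0,"az":-7,"dx":20,"dy":-34,"dz":0,"fingers":1},{"ax":0,"ay":0,"az":-7,"dx":20,"dy":-34,"dz":0,"fingers":1},{"ax":0,"ay":0,"az":-7,"dx":20,"dy":-34,"dz":0,"fingers":1},{"ax":0,"ay":0,"az":-7,"dx":20,"dy":-34,"dz":0,"fingers":1},{"ax":0,"ay":0,"az":-7,"dx":20,"dy":-34,"dz":0,"fingers":1}]' 40
```

```text
t: 0.62
position: [0.3427, 0.3772, 0.2312]
ee_rot: [-1.007, 1.571, -2.039]
wrist_force: [0.0, -0.1, 0.3]
width: 0.085
```

```bash
python3 -m creep '[{"ax":0,"ay":0,"az":-7,"dx":20,"dy":-34,"dz":0,"fingers":1},{"ax":0,"ay":0,"az":-7,"dx":20,"dy":-34,"dz":0,"fingers":1},{"ax":0,"ay":0,"az":-7,"dx":20,"dy":-34,"dz":0,"fingers":1},{"ax":0,"ay":0,"az":-7,"dx":20,"dy":-34,"dz":0,"fingers":1},{"ax":0,"ay":0,"az":-7,"dx":20,"dy":-34,"dz":0,"fingers":1},{"ax":0,"ay":0,"az":-3,"dx":30,"dy":0,"dz":0,"fingers":1},{"ax":0,"ay":0,"az":0,"dx":30,"dy":0,"dz":0,"fingers":1},{"ax":0,"ay":0,"az":0,"dx":30,"dy":0,"dz":0,"fingers":1},{"ax":0,"ay":0,"az":0,"dx":0,"dy":0,"dz":0,"fingers":1}]' 40
python3 - <<'E'
from h import *
s=sense(); im=get_image('wrist')[:,:,::-1].copy(); cv2.imwrite('pics/w1.png',im); np.save('w1s.npy',s)
C=cam('wrist',s); o=np.load('fit0.npy',allow_pickle=True).item()
overlay(C,im,[(n,o[n],0) for n in o],'pics/w1o.png',(0,0,640,400),1)
print(s['position'],s['joint_velocities'].round(3))
E
```

```text
t: 1.37
position: [0.5385, 0.2083, 0.2314]
ee_rot: [1.809, 1.565, 0.117]
wrist_force: [0.7, 0.3, -0.2]
width: 0.0853
[0.53851968 0.20830764 0.23144918] [ 0.028 -0.042  0.086  0.016  0.031  0.017]
```

View pics/w1o.png

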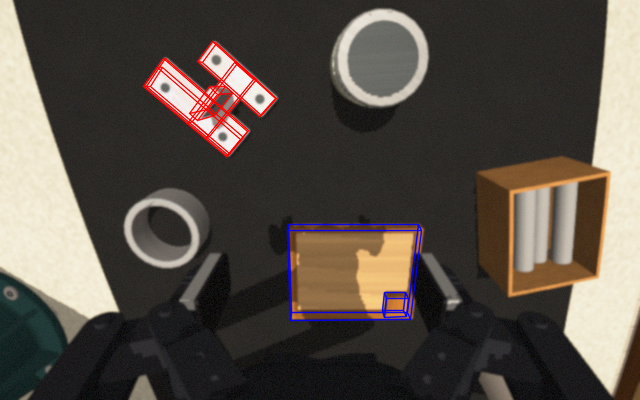

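Run:
```python
from h import *
s=np.load('w1s.npy',allow_pickle=True).item(); im=cv2.imread('pics/w1.png'); C=cam('wrist',s); o=np.load('fit0.npy',allow_pickle=True).item()
r=fit(C,im,'beam',o['beam'],(135,30,290,170)); print((r[0][:2]-o['beam'][:2])*1000,np.degrees(r[0][2]-o['beam'][2]),r[1:])
overlay(C,im,[(n,o[n],0) for n in o],'pics/w1c.png',(270,210,440,330),4)
```

```text
[1.17566255 0.05138704] 0.022235113303342456 (np.float64(835.676183359006), np.float64(5861.862068965518))
```

View pics/w1c.png

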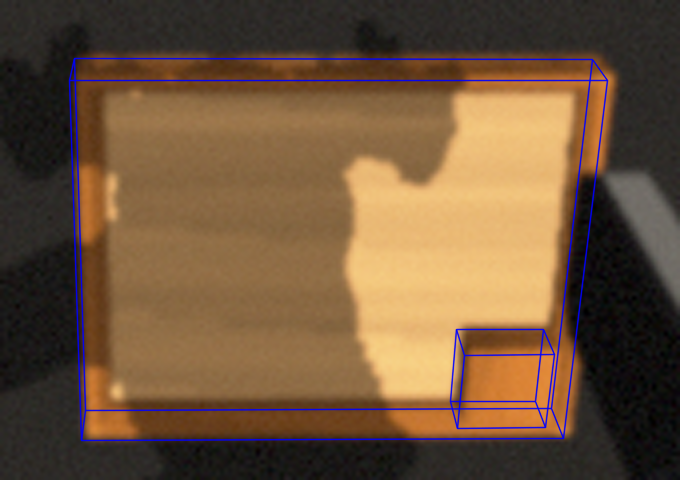

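```bash
python3 -m creep '[{"ax":0,"ay":0,"az":-4,"dx":-5,"dy":-41,"dz":0,"fingers":1},{"ax":0,"ay":0,"az":-4,"dx":-5,"dy":-41,"dz":0,"fingers":1},{"ax":0,"ay":0,"az":-4,"dx":-5,"dy":-41,"dz":0,"fingers":1},{"ax":0,"ay":0,"az":-4,"dx":-5,"dy":-41,"dz":0,"fingers":1},{"ax":0,"ay":0,"az":-4,"dx":-5,"dy":-41,"dz":0,"fingers":1},{"ax":0,"ay":0,"az":-3,"dx":-10,"dy":-40,"dz":0,"fingers":1},{"ax":0,"ay":0,"az":-3.3,"dx":-10,"dy":-40,"dz":0,"fingers":1},{"ax":0,"ay":0,"az":0,"dx":-10,"dy":-40,"dz":0,"fingers":1},{"ax":0,"ay":0,"az":0,"dx":-10,"dy":-40,"dz":0,"fingers":1},{"ax":0,"ay":0,"az":0,"dx":-10,"dy":-40,"dz":0,"fingers":1}]' 40
python3 -m creep '[{"ax":0,"ay":0,"az":0,"dx":-20,"dy":-30,"dz":0,"fingers":1},{"ax":0,"ay":0,"az":0,"dx":-20,"dy":-30,"dz":0,"fingers":1},{"ax":0,"ay":0,"az":0,"dx":-21,"dy":-28,"dz":0,"fingers":1},{"ax":0,"ay":0,"az":0,"dx":0,"dy":0,"dz":0,"fingers":1},{"ax":0,"ay":0,"az":0,"dx":0,"dy":0,"dz":0,"fingers":1}]' 40
cat > look.py <<'E'
import sys
from h import *
name,fn=sys.argv[1:3]; roi=tuple(map(int,sys.argv[3].split(',')))
s=sense(); im=get_image('wrist')[:,:,::-1].copy(); cv2.imwrite('pics/'+fn+'.png',im); np.save(fn+'.npy',s)
C=cam('wrist',s); o=np.load('fit0.npy',allow_pickle=True).item()
r=fit(C,im,name,o[name],roi); print('diff mm',((r[0][:2]-o[name][:2])*1000).round(2),'deg',np.degrees(r[0][2]-o[name][2]).round(2),'yaw',np.degrees(r[0][2]).round(2),r[1:])
overlay(C,im,[(name,r[0],0)],'pics/'+fn+'o.png',(0,0,640,400),1)
l=place(np.array([[*LUG[name],40.]])/1000,r[0])[0]; M=R.from_euler('xyz',s['ee_rot']).as_matrix()
print('pos',s['position'].round(4),'tool yaw',np.degrees(np.arctan2(M[1,1],M[0,1])).round(2),'tilt',M[:,0].round(4),'lug',l.round(4),'lug-tcp mm',((l-s['position'])*1000).round(1))
E
python3 look.py hook w2 180,60,470,280
```

```text
t: 2.25
position: [0.4555, -0.1968, 0.2312]
ee_rot: [-1.765, 1.57, 2.369]
wrist_force: [1.3, -0.6, -0.1]
width: 0.0853
t: 2.67
position: [0.3948, -0.2844, 0.2311]
ee_rot: [-1.881, 1.57, 2.25]
wrist_force: [0.5, 0.5, -0.4]
width: 0.0853
diff mm [1.99 1.59] deg 0.37 yaw -32.69 (np.float64(2573.953911441605), np.float64(5575.585341859321))
pos [ 0.3948 -0.2844  0.2311] tool yaw -33.32 tilt [-7.e-04  9.e-04 -1.e+00] lug [ 0.4025 -0.2834  0.04  ] lug-tcp mm [   7.8    1.  -191.1]
```

View pics/w2o.png

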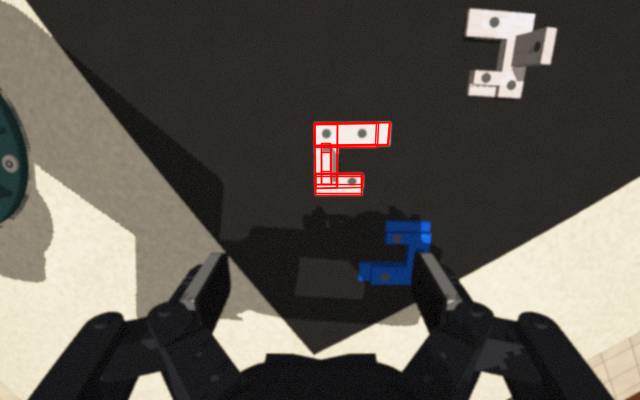

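```bash
cat > refit.py <<'E'
import sys
from h import *
name,fn=sys.argv[1:3]; roi=tuple(map(int,sys.argv[3].split(',')))
s=np.load(fn+'.npy',allow_pickle=True).item(); im=cv2.imread('pics/'+fn+'.png'); C=cam('wrist',s); o=np.load('fit0.npy',allow_pickle=True).item()
r=fit(C,im,name,o[name],roi); print('diff mm',((r[0][:2]-o[name][:2])*1000).round(2),'yaw',np.degrees(r[0][2]).round(2),r[1:])
print('lug',place(np.array([[*LUG[name],40.]])/1000,r[0])[0].round(4))
overlay(C,im,[(name,r[0],0)],'pics/'+fn+'r.png',roi,5)
E
python3 refit.py hook w2 300,105,405,208; python3 refit.py clasp w2 450,0,570,110
```

```text
diff mm [2.13 1.49] yaw -32.72 (np.float64(377.4239940622348), np.float64(3284.45268343272))
lug [ 0.4027 -0.2835  0.04  ]
diff mm [2.97 1.81] yaw -35.17 (np.float64(1454.879869999846), np.float64(3813.6857816182246))
lug [ 0.6383 -0.2977  0.04  ]
```

View pics/w2r.png

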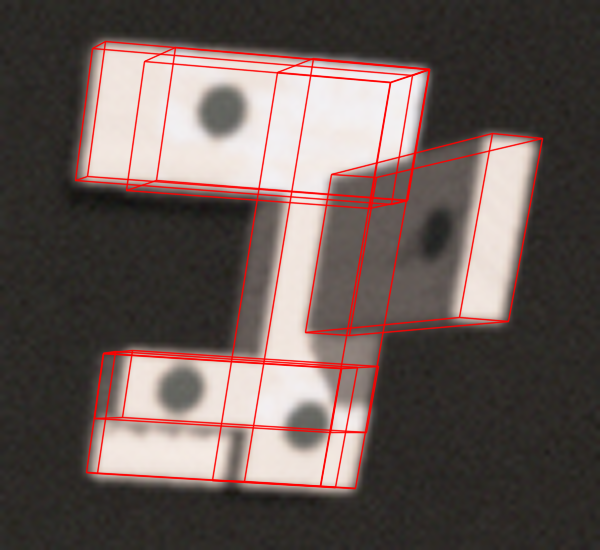

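```bash
python3 -m creep '[{"ax":0,"ay":0,"az":0.4,"dx":7,"dy":0.5,"dz":-36,"fingers":1},{"ax":0,"ay":0,"az":0,"dx":0,"dy":0,"dz":-40,"fingers":1},{"ax":0,"ay":0,"az":0,"dx":0,"dy":0,"dz":-40,"fingers":1},{"ax":0,"ay":0,"az":0,"dx":0,"dy":0,"dz":-38,"fingers":1},{"ax":0,"ay":0,"az":0,"dx":0,"dy":0,"dz":-30,"fingers":1},{"ax":0,"ay":0,"az":0,"dx":0,"dy":0,"dz":-20,"fingers":1},{"ax":0,"ay":0,"az":0,"dx":0,"dy":0,"dz":0,"fingers":1}]' 60
python3 - <<'E'
from h import *
s=sense(); im=get_image('wrist')[:,:,::-1].copy(); cv2.imwrite('pics/w3.png',im); C=cam('wrist',s);o=np.load('fit0.npy',allow_pickle=True).item()
p=o['hook']+[.002,.0015,.006]; overlay(C,im,[('hook',p,0)],'pics/w3o.png',(0,0,640,400),1);print(s['position'])
E
```

```text
t: 3.3
position: [0.4016, -0.2796, 0.0237]
ee_rot: [-1.792, 1.563, 2.351]
wrist_force: [-0.3, 0.6, 0.4]
width: 0.0857
[ 0.40157045 -0.27962725  0.0237421 ]
```

View pics/w3o.png

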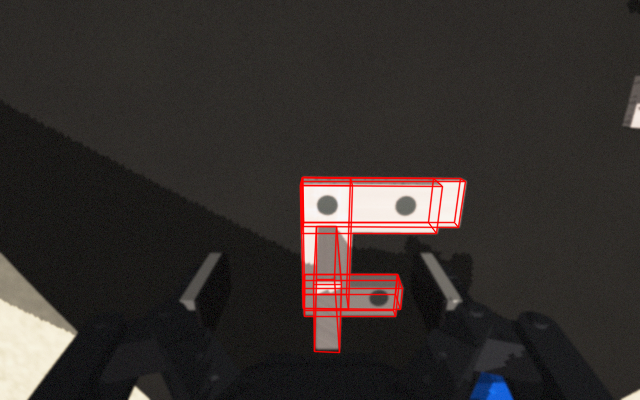

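```bash
python3 -m creep '[{"ax":0,"ay":0,"az":0,"dx":0,"dy":0,"dz":0,"fingers":1},{"ax":0,"ay":0,"az":0,"dx":0,"dy":0,"dz":0,"fingers":1}]'; python3 -c "
from h import *
s=sense();M=R.from_euler('xyz',s['ee_rot']).as_matrix();print(M.round(4),s['joint_velocities'].round(4),s['position'])"
```

```text
t: 3.52
position: [0.4047, -0.2838, 0.0287]
ee_rot: [1.433, 1.568, -0.708]
wrist_force: [-0.1, -1.3, -0.2]
width: 0.0854
[[ 1.800e-03  8.419e-01 -5.396e-01]
 [-1.600e-03 -5.396e-01 -8.419e-01]
 [-1.000e+00  2.400e-03  3.000e-04]] [-0.007  -0.0102 -0.0029  0.0002 -0.0051  0.    ] [ 0.40466878 -0.28380952  0.02874472]
```

```bash
python3 -m creep '[{"ax":0,"ay":0,"az":0,"dx":-2,"dy":0,"dz":0,"fingers":0},{"ax":0,"ay":0,"az":0,"dx":0,"dy":0,"dz":0,"fingers":0},{"ax":0,"ay":0,"az":0,"dx":0,"dy":0,"dz":0,"fingers":0},{"ax":0,"ay":0,"az":0,"dx":0,"dy":0,"dz":0,"fingers":0},{"ax":0,"ay":0,"az":0,"dx":0,"dy":0,"dz":0,"fingers":0},{"ax":0,"ay":0,"az":0,"dx":0,"dy":0,"dz":0,"fingers":0},{"ax":0,"ay":0,"az":0,"dx":0,"dy":0,"dz":0,"fingers":0}]' 60
python3 - <<'E'
from h import *
s=sense(); im=get_image('wrist')[:,:,::-1].copy(); cv2.imwrite('pics/w4.png',im); C=cam('wrist',s);o=np.load('fit0.npy',allow_pickle=True).item()
p=o['hook']+[.002,.0015,.006]; overlay(C,im,[('hook',p,0)],'pics/w4o.png',(0,0,640,400),1);print(s['position'])
E
```

```text
t: 4.1
position: [0.4015, -0.2839, 0.0274]
ee_rot: [1.34, 1.57, -0.802]
wrist_force: [-0.2, 0.2, 2.6]
width: 0.0095
[ 0.40146757 -0.28386275  0.02742382]
```

View pics/w4o.png

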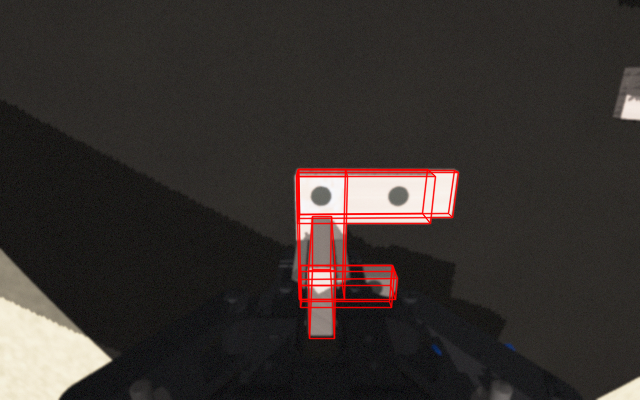

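```bash
python3 -m creep '[{"ax":0,"ay":0,"az":0,"dx":0,"dy":0,"dz":15,"fingers":0},{"ax":0,"ay":0,"az":0,"dx":0,"dy":0,"dz":30,"fingers":0},{"ax":0,"ay":0,"az":0,"dx":5,"dy":10,"dz":35,"fingers":0},{"ax":0,"ay":0,"az":4,"dx":15,"dy":20,"dz":30,"fingers":0},{"ax":0,"ay":0,"az":4,"dx":20,"dy":30,"dz":10,"fingers":0},{"ax":0,"ay":0,"az":4,"dx":20,"dy":35,"dz":0,"fingers":0},{"ax":0,"ay":0,"az":4,"dx":20,"dy":35,"dz":0,"fingers":0},{"ax":0,"ay":0,"az":4,"dx":20,"dy":35,"dz":0,"fingers":0},{"ax":0,"ay":0,"az":3,"dx":10,"dy":30,"dz":0,"fingers":0},{"ax":0,"ay":0,"az":2.5,"dx":5,"dy":20,"dz":0,"fingers":0}]' 60
python3 -m creep '[{"ax":0,"ay":0,"az":0,"dx":0,"dy":0,"dz":0,"fingers":0},{"ax":0,"ay":0,"az":0,"dx":0,"dy":0,"dz":0,"fingers":0},{"ax":0,"ay":0,"az":0,"dx":0,"dy":0,"dz":0,"fingers":0}]'
python3 - <<'E'
from h import *
s=sense(); im=get_image('wrist')[:,:,::-1].copy(); cv2.imwrite('pics/w5.png',im); np.save('w5.npy',s);C=cam('wrist',s);o=np.load('fit0.npy',allow_pickle=True).item()
M=R.from_euler('xyz',s['ee_rot']).as_matrix(); print(M.round(4),s['position'])
overlay(C,im,[('tray',o['tray'],0)],'pics/w5o.png',(0,0,640,400),1);print(s['position'])
cv2.imwrite('pics/top5.png',get_image('top')[:,:,::-1])
E
```

```text
t: 4.98
position: [0.5173, -0.0657, 0.147]
ee_rot: [-3.053, 1.57, 1.537]
wrist_force: [-0.3, -0.1, -0.9]
width: 0.0093
t: 5.23
position: [0.5158, -0.0689, 0.1469]
ee_rot: [-1.265, 1.57, -2.962]
wrist_force: [-0.1, 0.0, -1.4]
width: 0.0093
[[-1.200e-03  9.921e-01 -1.258e-01]
 [-2.000e-04 -1.258e-01 -9.921e-01]
 [-1.000e+00 -1.200e-03  4.000e-04]] [ 0.51577854 -0.06891704  0.14688617]
[ 0.51577854 -0.06891704  0.14688617]
```

View pics/w5o.png

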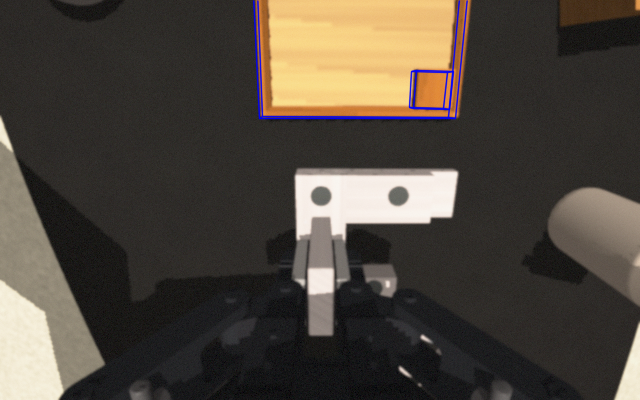

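View pics/top5.png

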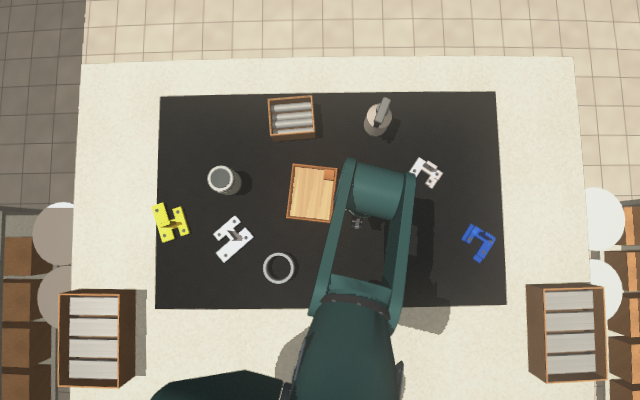

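```bash
cat > held.py <<'E'
import sys
from h import *
# held plate vs tray: name fn zplate roi_plate roi_tray
name,fn,z=sys.argv[1],sys.argv[2],float(sys.argv[3]); rp=tuple(map(int,sys.argv[4].split(','))); rt=sys.argv[5]
s=np.load(fn+'.npy',allow_pickle=True).item(); im=cv2.imread('pics/'+fn+'.png'); C=cam('wrist',s); o=np.load('fit0.npy',allow_pickle=True).item()
M=R.from_euler('xyz',s['ee_rot']).as_matrix(); yaw=np.arctan2(M[1,1],M[0,1]); 
c,sn=np.cos(yaw),np.sin(yaw); l=np.array(LUG[name])/1000
p0=np.array([s['position'][0]-c*l[0]+sn*l[1],s['position'][1]-sn*l[0]-c*l[1],yaw])
r=fit(C,im,name,p0,rp,z=z); print('plate rel lug=tcp guess, mm',((r[0][:2]-p0[:2])*1000).round(2),'dyaw',np.degrees(r[0][2]-yaw).round(2),r[1:])
p=r[0]; d=place(np.array([[*LUG[name],0.]])/1000,p)[0][:2]-s['position'][:2]
print('lug-tcp in tool y,z mm',(d@M[:2,1:]*1000).round(2))
if rt!='-':
    rt=tuple(map(int,rt.split(',')))
    t=fit(C,im,'tray',o['tray'],rt,hi=150); T=t[0]; print('tray wrist-top mm',((T[:2]-o['tray'][:2])*1000).round(2),'yaw',np.degrees(T[2]).round(2),t[1:]); np.save('tray_'+fn+'.npy',T)
else: T=np.load(sys.argv[6]); 
h=place(np.array([[*HOME[name],0.]])/1000,T)[0]
print('rem. shift of plate origin mm',((h[:2]-p[:2])*1000).round(2),'turn deg',np.degrees(T[2]-p[2]).round(2))
hl=place(np.array([[HOME[name][0]+LUG[name][0],HOME[name][1]+LUG[name][1],0.]])/1000,T)[0]; pl=place(np.array([[*LUG[name],0.]])/1000,p)[0]
print('rem. shift of lug mm',((hl-pl)[:2]*1000).round(2), 'tcp target', (s['position'][:2]+(hl-pl)[:2]).round(4))
overlay(C,im,[(name,p,z),('tray',T,0)],'pics/'+fn+'h.png',(220,0,500,240),2.8)
E
python3 held.py hook w5 0.1195 270,150,480,228 230,2,500,135
```

```text
plate rel lug=tcp guess, mm [0.84 0.87] dyaw 0.13 (np.float64(979.216821465428), np.float64(7831.625902992776))
lug-tcp in tool y,z mm [ 0.72 -0.9 ]
tray wrist-top mm [1.39 0.73] yaw -7.24 (np.float64(421.0555801267875), np.float64(23882.38345864662))
rem. shift of plate origin mm [ -9.16 147.53] turn deg -0.14
rem. shift of lug mm [ -9.14 147.6 ] tcp target [0.5066 0.0787]
```

View pics/w5h.png

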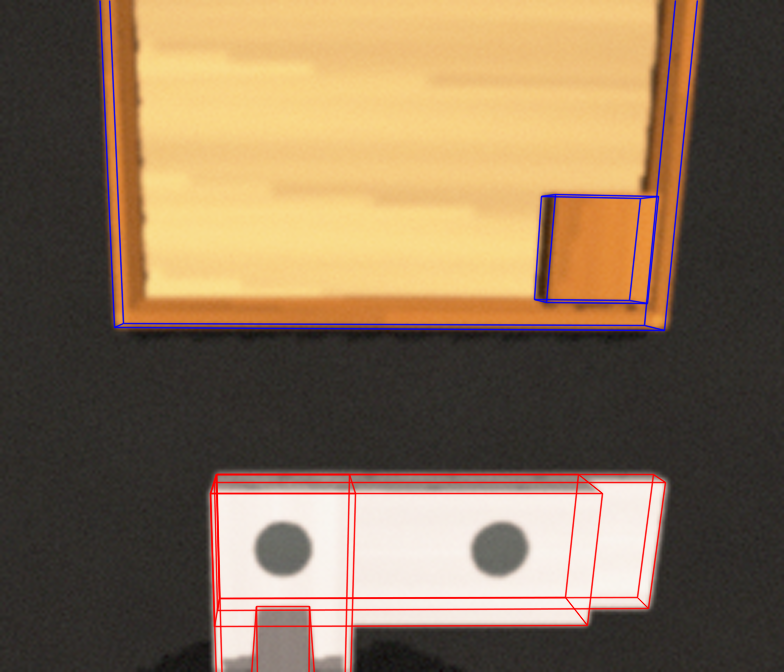

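```bash
python3 -m creep '[{"ax":0,"ay":0,"az":0,"dx":-2.5,"dy":30,"dz":0,"fingers":0},{"ax":0,"ay":0,"az":0,"dx":-3,"dy":38,"dz":0,"fingers":0},{"ax":0,"ay":0,"az":0,"dx":-2,"dy":38,"dz":-10,"fingers":0},{"ax":0,"ay":0,"az":-0.1,"dx":-2,"dy":28,"dz":-25,"fingers":0},{"ax":0,"ay":0,"az":0,"dx":0,"dy":13.3,"dz":-25,"fingers":0},{"ax":0,"ay":0,"az":0,"dx":0,"dy":0,"dz":-20,"fingers":0},{"ax":0,"ay":0,"az":0,"dx":0,"dy":0,"dz":0,"fingers":0},{"ax":0,"ay":0,"az":0,"dx":0,"dy":0,"dz":0,"fingers":0},{"ax":0,"ay":0,"az":0,"dx":0,"dy":0,"dz":0,"fingers":0}]' 60
python3 - <<'E'
from h import *
for i in range(2):
    s=sense(); im=get_image('wrist')[:,:,::-1].copy(); print(s['position'],s['wrist_force'])
cv2.imwrite('pics/w6.png',im); np.save('w6.npy',s);C=cam('wrist',s);T=np.load('tray_w5.npy')
p=place(np.array([[*HOME['hook'],0.]])/1000,T)[0]
M=R.from_euler('xyz',s['ee_rot']).as_matrix(); print(M.round(4),np.degrees(np.arctan2(M[1,1],M[0,1])))
overlay(C,im,[('tray',T,0),('hook',(p[0],p[1],T[2]),s['position'][2]-.0274)],'pics/w6o.png',(0,0,640,400),1);print(s['position'])
E
```

```text
t: 6.08
position: [0.5077, 0.0776, 0.0681]
ee_rot: [1.53, 1.57, -0.17]
wrist_force: [-0.3, -0.4, -1.5]
width: 0.0094
[0.50769573 0.07760764 0.06807586] [-0.30957977 -0.35932819 -1.45241355]
[0.50815262 0.07762868 0.06850589] [-0.0178631  -0.18342681 -1.51589466]
[[ 2.100e-03  9.916e-01 -1.292e-01]
 [-1.000e-04 -1.292e-01 -9.916e-01]
 [-1.000e+00  2.100e-03 -2.000e-04]] -7.422004058142054
[0.50815262 0.07762868 0.06850589]
```

View pics/w6o.png

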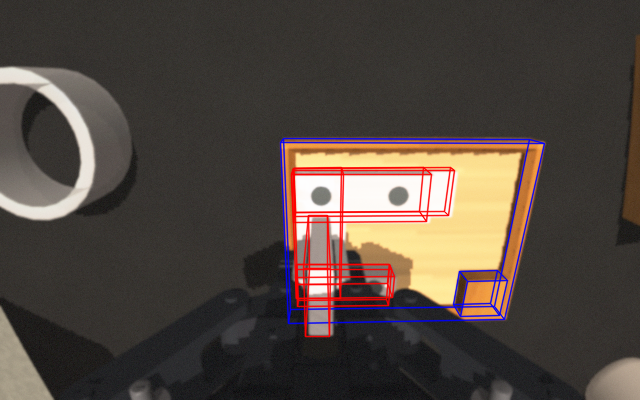

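```bash
python3 -m creep '[{"ax":0,"ay":0,"az":0.1,"dx":-1.6,"dy":0.8,"dz":-6,"fingers":0},{"ax":0,"ay":0,"az":0,"dx":0,"dy":0,"dz":-6,"fingers":0},{"ax":0,"ay":0,"az":0,"dx":0,"dy":0,"dz":-3,"fingers":0},{"ax":0,"ay":0,"az":0,"dx":0,"dy":0,"dz":0,"fingers":0},{"ax":0,"ay":0,"az":0,"dx":0,"dy":0,"dz":0,"fingers":0}]' 60
python3 - <<'E'
from h import *
for i in range(3):
    s=sense(); im=get_image('wrist')[:,:,::-1].copy(); print(s['position'],s['wrist_force'])
cv2.imwrite('pics/w7.png',im); np.save('w7.npy',s);C=cam('wrist',s);T=np.load('tray_w5.npy')
p=place(np.array([[*HOME['hook'],0.]])/1000,T)[0]
overlay(C,im,[('tray',T,0),('hook',(p[0],p[1],T[2]),s['position'][2]-.0274)],'pics/w7o.png',(260,120,560,345),2.6);print(s['position'])
E
```

```text
t: 6.6
position: [0.5049, 0.0794, 0.052]
ee_rot: [-1.467, 1.57, 3.12]
wrist_force: [-0.3, -0.1, -1.5]
width: 0.0092
[0.50492998 0.07940283 0.05197661] [-0.3274906  -0.07710349 -1.45531479]
[0.50511762 0.07944694 0.05212704] [-0.26889051 -1.07925157 -2.02587312]
[0.50528988 0.07949215 0.05224104] [-0.63371958  0.63571167 -1.59469441]
[0.50528988 0.07949215 0.05224104]
```

View pics/w7o.png

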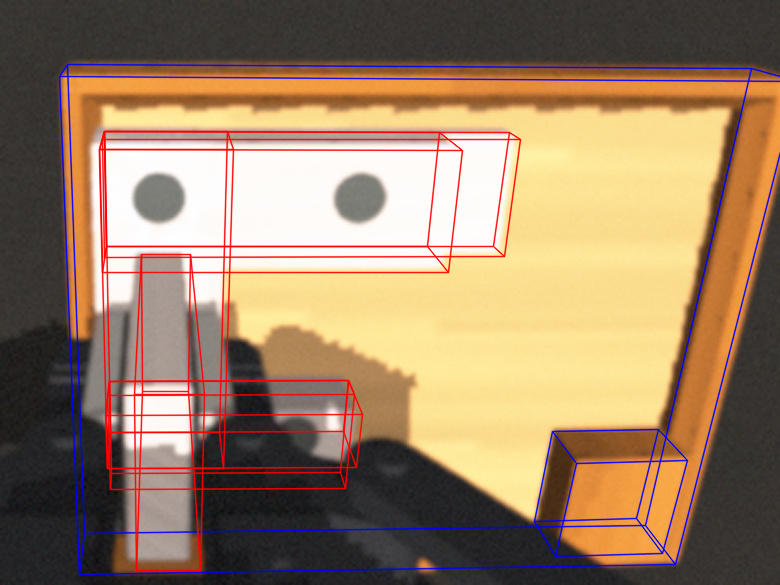

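```bash
python3 -m creep '[{"ax":0,"ay":0,"az":0,"dx":0,"dy":0,"dz":0,"fingers":0},{"ax":0,"ay":0,"az":0,"dx":0,"dy":0,"dz":0,"fingers":0},{"ax":0,"ay":0,"az":0,"dx":0,"dy":0,"dz":0,"fingers":0}]' 60;  python3 -m creep '[{"ax":0,"ay":0,"az":0,"dx":0,"dy":0,"dz":0,"fingers":0},{"ax":0,"ay":0,"az":0,"dx":0,"dy":0,"dz":0,"fingers":0}]' 60
```

```text
t: 7.0
position: [0.5054, 0.0795, 0.0524]
ee_rot: [1.77, 1.571, 0.073]
wrist_force: [0.2, 0.3, -1.4]
width: 0.0091
t: 7.17
position: [0.5053, 0.0795, 0.0523]
ee_rot: [-2.216, 1.571, 2.37]
wrist_force: [0.2, 0.3, -2.0]
width: 0.0095
```

```bash
python3 -m creep '[{"ax":0,"ay":0,"az":0,"dx":1.1,"dy":-0.8,"dz":-3,"fingers":0},{"ax":0,"ay":0,"az":0,"dx":0,"dy":0,"dz":-3,"fingers":0},{"ax":0,"ay":0,"az":0,"dx":0,"dy":0,"dz":0,"fingers":0},{"ax":0,"ay":0,"az":0,"dx":0,"dy":0,"dz":0,"fingers":0},{"ax":0,"ay":0,"az":0,"dx":0,"dy":0,"dz":0,"fingers":0},{"ax":0,"ay":0,"az":0,"dx":0,"dy":0,"dz":0,"fingers":0}]' 60
cat > chk.py <<'E'
import sys
from h import *
name,fn,off=sys.argv[1],sys.argv[2],float(sys.argv[3]); T=np.load(sys.argv[4])
s=sense(); im=get_image('wrist')[:,:,::-1].copy(); print(s['position'],s['wrist_force'])
cv2.imwrite(f'pics/{fn}.png',im); np.save(f'{fn}.npy',s);C=cam('wrist',s)
p=place(np.array([[*HOME[name],0.]])/1000,T)[0]
overlay(C,im,[('tray',T,0),(name,(p[0],p[1],T[2]),s['position'][2]-off)],f'pics/{fn}o.png',(260,120,560,345),2.6)
E
python3 chk.py hook w8 .0274 tray_w5.npy
```

```text
t: 7.67
position: [0.5063, 0.0786, 0.0462]
ee_rot: [-1.651, 1.571, 2.935]
wrist_force: [0.3, -0.2, -1.8]
width: 0.0092
[0.50632429 0.07864022 0.04624029] [ 0.28627042 -0.17596977 -1.78970368]
```

View pics/w8o.png

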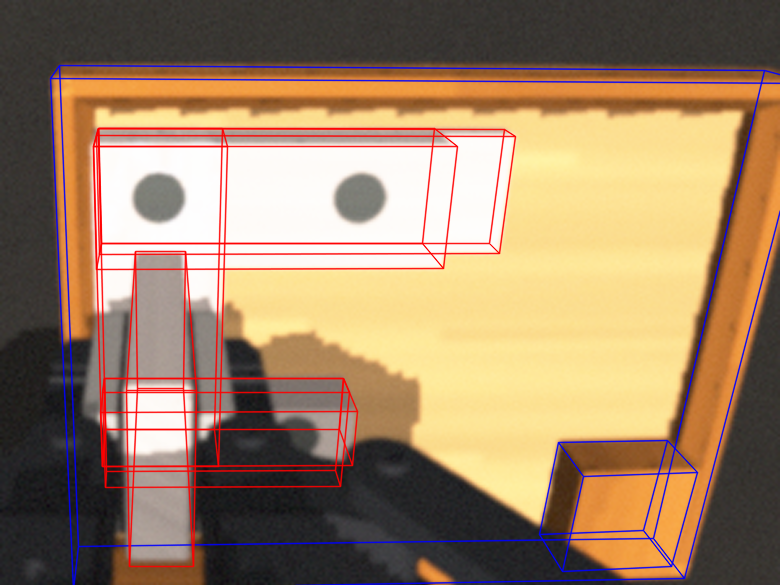

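```bash
python3 -m creep '[{"ax":0,"ay":0,"az":0,"dx":0,"dy":0,"dz":-4,"fingers":0},{"ax":0,"ay":0,"az":0,"dx":0,"dy":0,"dz":-4,"fingers":0},{"ax":0,"ay":0,"az":0,"dx":0,"dy":0,"dz":-3,"fingers":0},{"ax":0,"ay":0,"az":0,"dx":0,"dy":0,"dz":-1,"fingers":0},{"ax":0,"ay":0,"az":0,"dx":0,"dy":0,"dz":0,"fingers":0},{"ax":0,"ay":0,"az":0,"dx":0,"dy":0,"dz":0,"fingers":0},{"ax":0,"ay":0,"az":0,"dx":0,"dy":0,"dz":0,"fingers":0}]' 60;python3 chk.py hook w9 .0274 tray_w5.npy
```

```text
t: 8.3
position: [0.5064, 0.0786, 0.0343]
ee_rot: [-1.801, 1.571, 2.785]
wrist_force: [0.5, -0.3, -2.3]
width: 0.0093
[0.50639989 0.07864412 0.03427561] [ 0.53052129 -0.34810541 -2.2693328 ]
```

View pics/w9o.png

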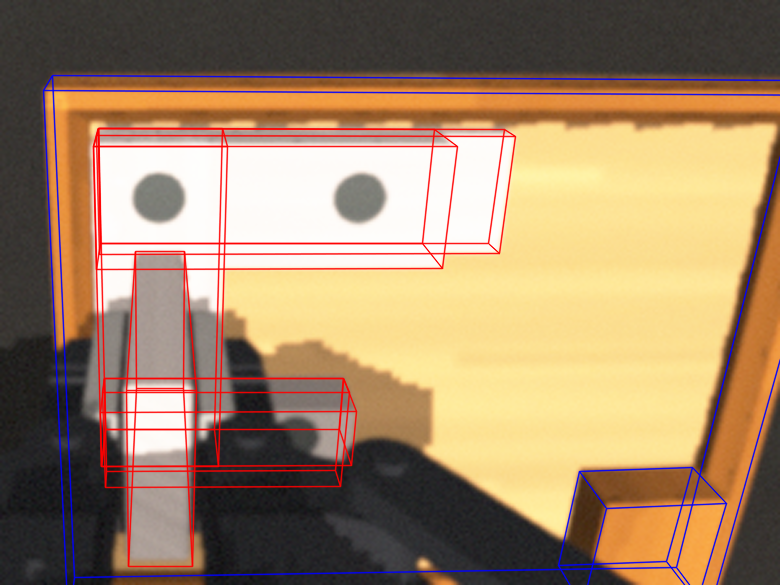

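```bash
python3 -m creep '[{"ax":0,"ay":0,"az":0,"dx":0,"dy":0,"dz":-0.7,"fingers":0},{"ax":0,"ay":0,"az":0,"dx":0,"dy":0,"dz":-0.7,"fingers":0},{"ax":0,"ay":0,"az":0,"dx":0,"dy":0,"dz":0,"fingers":0},{"ax":0,"ay":0,"az":0,"dx":0,"dy":0,"dz":0,"fingers":0}]' 60
```

```text
t: 8.68
position: [0.5066, 0.0787, 0.0334]
ee_rot: [1.738, 1.57, 0.041]
wrist_force: [-1.2, -1.7, 5.6]
width: 0.0094
```

```bash
python3 -m creep '[{"ax":0,"ay":0,"az":0,"dx":0,"dy":0,"dz":0,"fingers":0.5},{"ax":0,"ay":0,"az":0,"dx":0,"dy":0,"dz":0,"fingers":0.5},{"ax":0,"ay":0,"az":0,"dx":0,"dy":0,"dz":0,"fingers":0.5},{"ax":0,"ay":0,"az":0,"dx":0,"dy":0,"dz":0,"fingers":0.5}]' 60
python3 -m creep '[{"ax":0,"ay":0,"az":0,"dx":0,"dy":0,"dz":15,"fingers":0.5},{"ax":0,"ay":0,"az":0,"dx":0,"dy":0,"dz":30,"fingers":0.5},{"ax":0,"ay":0,"az":0,"dx":0,"dy":0,"dz":40,"fingers":0.5},{"ax":0,"ay":0,"az":0,"dx":0,"dy":-20,"dz":35,"fingers":0.7},{"ax":0,"ay":0,"az":-4,"dx":15,"dy":-30,"dz":20,"fingers":1},{"ax":0,"ay":0,"az":-4,"dx":15,"dy":-38,"dz":0,"fingers":1},{"ax":0,"ay":0,"az":-4,"dx":15,"dy":-38,"dz":0,"fingers":1},{"ax":0,"ay":0,"az":-4,"dx":15,"dy":-38,"dz":0,"fingers":1}]' 60
python3 - <<'E'
from h import *
im=get_image('top')[:,:,::-1].copy(); cv2.imwrite('pics/top9.png',im); s=sense();w=get_image('wrist')[:,:,::-1].copy();C=cam('wrist',s);T=np.load('tray_w5.npy')
p=place(np.array([[*HOME['hook'],0.]])/1000,T)[0]
overlay(C,w,[('tray',T,0),('hook',(p[0],p[1],T[2]),.006)],'pics/w10.png',(0,0,640,400),1.2)
print(s['position'])
E
```

```text
t: 9.02
position: [0.5064, 0.0787, 0.0328]
ee_rot: [-1.872, 1.571, 2.714]
wrist_force: [-0.5, -0.0, -0.6]
width: 0.0425
t: 9.68
position: [0.5671, -0.0869, 0.1738]
ee_rot: [1.772, 1.569, -0.207]
wrist_force: [0.4, 0.5, -0.7]
width: 0.085
[ 0.57116461 -0.09453761  0.17387223]
```

View pics/w10.png

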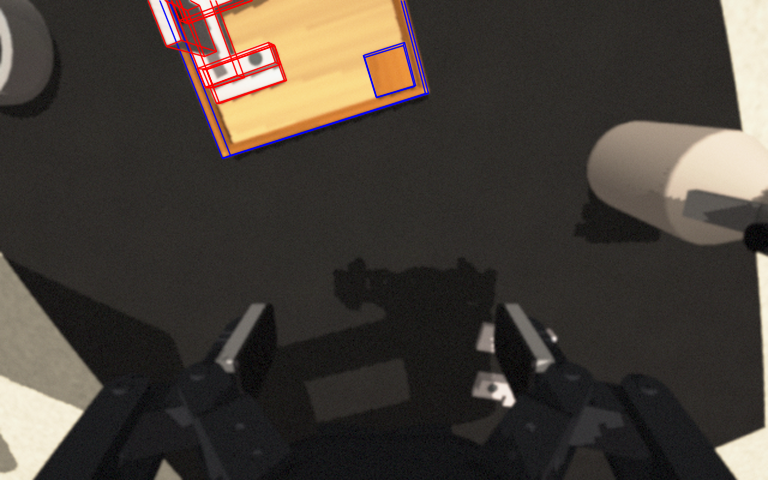

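```bash
python3 -m creep '[{"ax":0,"ay":0,"az":-3,"dx":11.8,"dy":-35.4,"dz":10,"fingers":1},{"ax":0,"ay":0,"az":-3,"dx":11.8,"dy":-35.4,"dz":10,"fingers":1},{"ax":0,"ay":0,"az":-3,"dx":11.8,"dy":-35.4,"dz":10,"fingers":1},{"ax":0,"ay":0,"az":-2.8,"dx":11.8,"dy":-35.4,"dz":10,"fingers":1},{"ax":0,"ay":0,"az":0,"dx":11.8,"dy":-35.4,"dz":10,"fingers":1},{"ax":0,"ay":0,"az":0,"dx":11.8,"dy":-35.4,"dz":0,"fingers":1},{"ax":0,"ay":0,"az":0,"dx":0,"dy":0,"dz":0,"fingers":1},{"ax":0,"ay":0,"az":0,"dx":0,"dy":0,"dz":0,"fingers":1},{"ax":0,"ay":0,"az":0,"dx":0,"dy":0,"dz":0,"fingers":1},{"ax":0,"ay":0,"az":0,"dx":0,"dy":0,"dz":0,"fingers":1}]'
python3 look.py clasp w11 240,80,420,230; python3 refit.py clasp w11 240,80,420,230
```

```text
t: 10.62
position: [0.6364, -0.2959, 0.2222]
ee_rot: [-1.704, 1.568, 2.399]
wrist_force: [0.6, -0.3, 0.3]
width: 0.0855
diff mm [1.76 1.44] deg -0.29 yaw -35.2 (np.float64(381.02914747413723), np.float64(3135.3658536585363))
pos [ 0.6364 -0.2959  0.2222] tool yaw -34.96 tilt [-0.0017  0.0016 -1.    ] lug [ 0.6371 -0.2981  0.04  ] lug-tcp mm [   0.6   -2.2 -182.2]
diff mm [1.76 1.44] yaw -35.2 (np.float64(381.02914747413723), np.float64(3135.3658536585363))
lug [ 0.6371 -0.2981  0.04  ]
```

View pics/w11o.png

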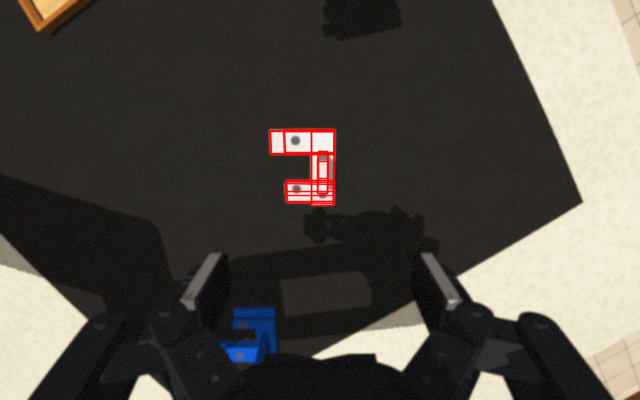

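```bash
python3 -m creep '[{"ax":0,"ay":0,"az":-0.2,"dx":0.5,"dy":-1.7,"dz":-30,"fingers":1},{"ax":0,"ay":0,"az":0,"dx":0,"dy":0,"dz":-40,"fingers":1},{"ax":0,"ay":0,"az":0,"dx":0,"dy":0,"dz":-40,"fingers":1},{"ax":0,"ay":0,"az":0,"dx":0,"dy":0,"dz":-36,"fingers":1},{"ax":0,"ay":0,"az":0,"dx":0,"dy":0,"dz":-28,"fingers":1},{"ax":0,"ay":0,"az":0,"dx":0,"dy":0,"dz":-15,"fingers":1},{"ax":0,"ay":0,"az":0,"dx":0,"dy":0,"dz":-6,"fingers":1},{"ax":0,"ay":0,"az":0,"dx":0,"dy":0,"dz":0,"fingers":1},{"ax":0,"ay":0,"az":0,"dx":0,"dy":0,"dz":0,"fingers":1},{"ax":0,"ay":0,"az":0,"dx":0,"dy":0,"dz":0,"fingers":1}]'
python3 -m creep '[{"ax":0,"ay":0,"az":0,"dx":0,"dy":0,"dz":0,"fingers":1},{"ax":0,"ay":0,"az":0,"dx":0,"dy":0,"dz":0,"fingers":1}]'
```

```text
t: 11.5
position: [0.639, -0.2997, 0.0298]
ee_rot: [1.662, 1.568, -0.523]
wrist_force: [-0.2, -0.3, 0.2]
width: 0.0856
t: 11.67
position: [0.6386, -0.2999, 0.0296]
ee_rot: [1.656, 1.568, -0.529]
wrist_force: [0.2, 0.1, 0.1]
width: 0.0852
```

```bash
python3 -m creep '[{"ax":0,"ay":0,"az":0,"dx":-1.4,"dy":1.4,"dz":-2,"fingers":1},{"ax":0,"ay":0,"az":0,"dx":0,"dy":0,"dz":0,"fingers":0},{"ax":0,"ay":0,"az":0,"dx":0,"dy":0,"dz":0,"fingers":0},{"ax":0,"ay":0,"az":0,"dx":0,"dy":0,"dz":0,"fingers":0},{"ax":0,"ay":0,"az":0,"dx":0,"dy":0,"dz":0,"fingers":0},{"ax":0,"ay":0,"az":0,"dx":0,"dy":0,"dz":0,"fingers":0},{"ax":0,"ay":0,"az":0,"dx":0,"dy":0,"dz":0,"fingers":0},{"ax":0,"ay":0,"az":0,"dx":0,"dy":0,"dz":0,"fingers":0}]' 60
python3 - <<'E'
from h import *
s=sense(); im=get_image('wrist')[:,:,::-1].copy(); cv2.imwrite('pics/w12.png',im); C=cam('wrist',s);o=np.load('fit0.npy',allow_pickle=True).item()
p=o['clasp']+[.0018,.0014,-.005]; overlay(C,im,[('clasp',p,0)],'pics/w12o.png',(0,0,640,400),1);print(s['position'])
E
```

```text
t: 12.33
position: [0.6363, -0.2981, 0.0259]
ee_rot: [-1.297, 1.571, 2.8]
wrist_force: [-0.2, -0.8, 0.6]
width: 0.0093
[ 0.63627484 -0.29812287  0.02588423]
```

View pics/w12o.png

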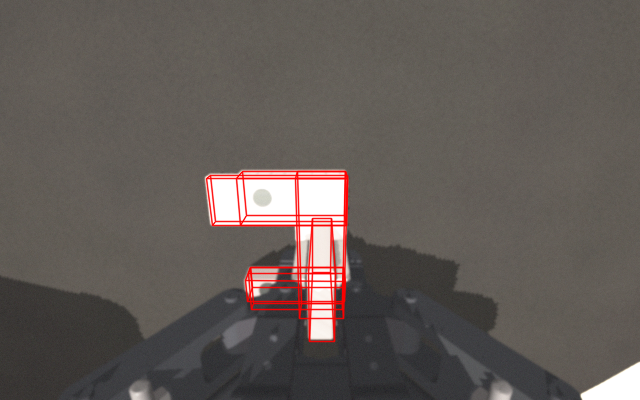

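```bash
python3 -m creep '[{"ax":0,"ay":0,"az":0,"dx":0,"dy":0,"dz":15,"fingers":0},{"ax":0,"ay":0,"az":0,"dx":0,"dy":0,"dz":30,"fingers":0},{"ax":0,"ay":0,"az":0,"dx":-5,"dy":10,"dz":35,"fingers":0},{"ax":0,"ay":0,"az":4,"dx":-10,"dy":25,"dz":30,"fingers":0},{"ax":0,"ay":0,"az":5,"dx":-10,"dy":35,"dz":10,"fingers":0},{"ax":0,"ay":0,"az":5,"dx":-11,"dy":38,"dz":0,"fingers":0},{"ax":0,"ay":0,"az":5,"dx":0,"dy":38,"dz":0,"fingers":0},{"ax":0,"ay":0,"az":5,"dx":0,"dy":36,"dz":0,"fingers":0},{"ax":0,"ay":0,"az":3.8,"dx":0,"dy":30,"dz":0,"fingers":0},{"ax":0,"ay":0,"az":0,"dx":0,"dy":16,"dz":0,"fingers":0}]' 60
python3 -m creep '[{"ax":0,"ay":0,"az":0,"dx":0,"dy":0,"dz":0,"fingers":0},{"ax":0,"ay":0,"az":0,"dx":0,"dy":0,"dz":0,"fingers":0},{"ax":0,"ay":0,"az":0,"dx":0,"dy":0,"dz":0,"fingers":0},{"ax":0,"ay":0,"az":0,"dx":0,"dy":0,"dz":0,"fingers":0},{"ax":0,"ay":0,"az":0,"dx":0,"dy":0,"dz":0,"fingers":0}]'
python3 - <<'E'
from h import *
s=sense(); im=get_image('wrist')[:,:,::-1].copy(); cv2.imwrite('pics/w13.png',im); np.save('w13.npy',s)
print(s['position'])
E
python3 held.py clasp w13 0.12 160,150,480,228 - tray_w5.npy
```

```text
t: 13.22
position: [0.599, -0.0662, 0.1455]
ee_rot: [-2.264, 1.568, 2.325]
wrist_force: [0.1, 0.8, -3.2]
width: 0.0093
t: 13.63
position: [0.6003, -0.0713, 0.1457]
ee_rot: [-0.441, 1.571, -2.143]
wrist_force: [0.1, -0.1, -2.6]
width: 0.009
[ 0.60031825 -0.07126774  0.14574043]
plate rel lug=tcp guess, mm [0.46 0.36] dyaw -0.52 (np.float64(775.1547987616099), np.float64(6970.297213622291))
lug-tcp in tool y,z mm [ 0.45 -0.21]
rem. shift of plate origin mm [ 25.73 135.16] turn deg 0.79
rem. shift of lug mm [ 25.71 135.48] tcp target [0.626  0.0642]
```

View pics/w13.png

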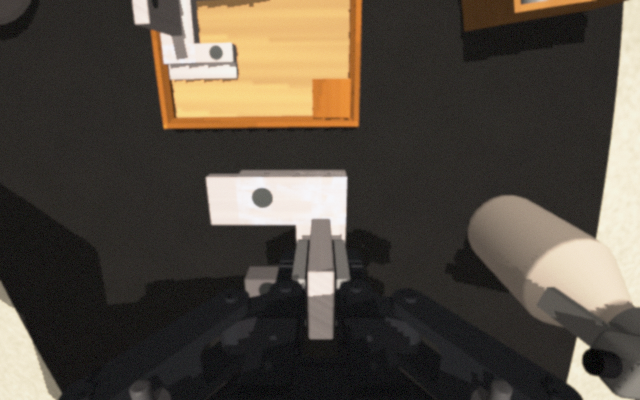

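View pics/w13h.png

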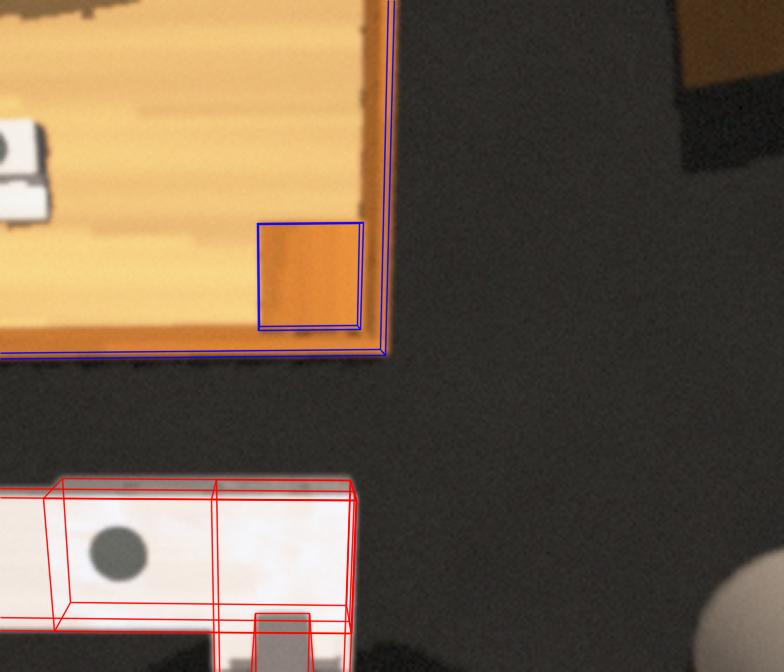

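```bash
sed -i 's/(220,0,500,240),2.8/(150,0,430,240),2.8/' held.py; python3 held.py clasp w13 0.12 160,150,400,228 240,2,420,148
python3 - <<'E'
from h import *
s=np.load('w13.npy',allow_pickle=True).item();M=R.from_euler('xyz',s['ee_rot']).as_matrix(); print(np.degrees(np.arctan2(M[1,1],M[0,1])),M[:,0])
E
```

```text
plate rel lug=tcp guess, mm [0.46 0.36] dyaw -0.52 (np.float64(732.2956656346748), np.float64(6927.438080495356))
lug-tcp in tool y,z mm [ 0.45 -0.21]
tray wrist-top mm [2.7 0.6] yaw -7.29 (np.float64(39.39341454240329), np.float64(15207.38366945401))
rem. shift of plate origin mm [ 27.05 135.  ] turn deg 0.73
rem. shift of lug mm [ 27.02 135.29] tcp target [0.6273 0.064 ]
-7.508915026982418 [-1.42392034e-04 -2.20938174e-04 -9.99999965e-01]
```

View pics/w13h.png

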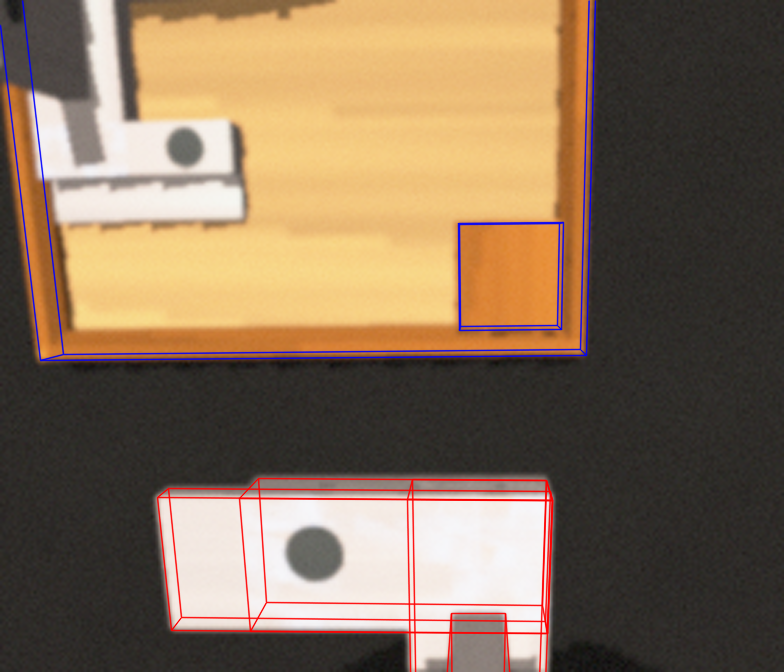

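```bash
python3 -m creep '[{"ax":0,"ay":0,"az":0.6,"dx":6,"dy":28,"dz":0,"fingers":0},{"ax":0,"ay":0,"az":0,"dx":10,"dy":36,"dz":0,"fingers":0},{"ax":0,"ay":0,"az":0,"dx":6,"dy":36,"dz":-8,"fingers":0},{"ax":0,"ay":0,"az":0,"dx":4,"dy":26,"dz":-25,"fingers":0},{"ax":0,"ay":0,"az":0,"dx":0,"dy":9,"dz":-25,"fingers":0},{"ax":0,"ay":0,"az":0,"dx":0,"dy":0,"dz":-24,"fingers":0},{"ax":0,"ay":0,"az":0,"dx":0,"dy":0,"dz":-10,"fingers":0},{"ax":0,"ay":0,"az":0,"dx":0,"dy":0,"dz":0,"fingers":0},{"ax":0,"ay":0,"az":0,"dx":0,"dy":0,"dz":0,"fingers":0},{"ax":0,"ay":0,"az":0,"dx":0,"dy":0,"dz":0,"fingers":0}]' 60
python3 -m creep '[{"ax":0,"ay":0,"az":0,"dx":0,"dy":0,"dz":0,"fingers":0},{"ax":0,"ay":0,"az":0,"dx":0,"dy":0,"dz":0,"fingers":0},{"ax":0,"ay":0,"az":0,"dx":0,"dy":0,"dz":0,"fingers":0}]'
python3 - <<'E'
import numpy as np
a=np.load('tray_w5.npy');b=np.load('tray_w13.npy');np.save('trayA.npy',[(a[0]+b[0])/2,(a[1]+b[1])/2,a[2]])
E
sed -i 's/(260,120,560,345),2.6/(130,60,480,345),2.2/' chk.py; python3 chk.py clasp w14 .0259 trayA.npy
```

```text
t: 14.52
position: [0.6275, 0.0641, 0.0552]
ee_rot: [1.654, 1.569, -0.038]
wrist_force: [1.0, 0.6, -0.9]
width: 0.0092
t: 14.77
position: [0.627, 0.0646, 0.055]
ee_rot: [1.696, 1.569, 0.005]
wrist_force: [-0.1, -0.3, -3.3]
width: 0.0095
[0.62702827 0.0646114  0.05504297] [-0.09079941 -0.25602493 -3.30300471]
```

View pics/w14o.png

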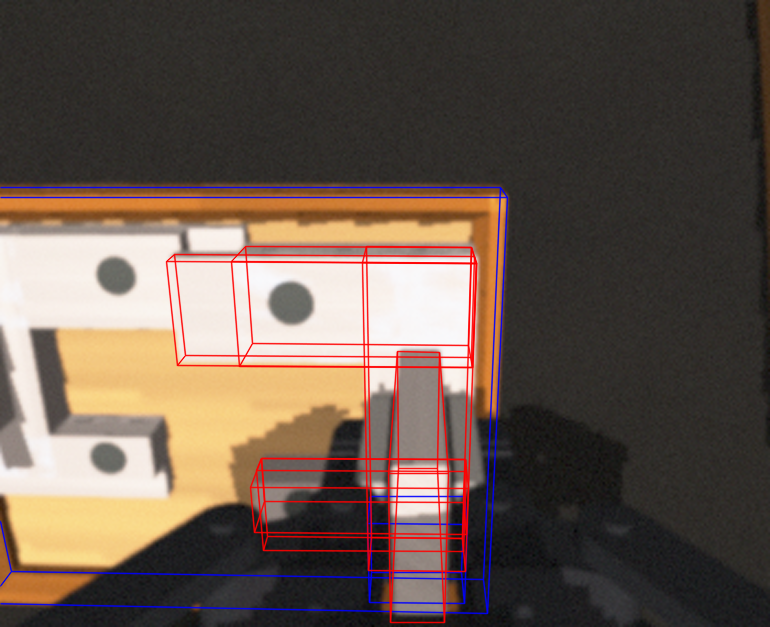

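```bash
python3 -m creep '[{"ax":0,"ay":0,"az":0,"dx":-0.5,"dy":-0.4,"dz":-5,"fingers":0},{"ax":0,"ay":0,"az":0,"dx":0,"dy":0,"dz":-5,"fingers":0},{"ax":0,"ay":0,"az":0,"dx":0,"dy":0,"dz":-3,"fingers":0},{"ax":0,"ay":0,"az":0,"dx":0,"dy":0,"dz":0,"fingers":0},{"ax":0,"ay":0,"az":0,"dx":0,"dy":0,"dz":0,"fingers":0},{"ax":0,"ay":0,"az":0,"dx":0,"dy":0,"dz":0,"fingers":0},{"ax":0,"ay":0,"az":0,"dx":0,"dy":0,"dz":0,"fingers":0},{"ax":0,"ay":0,"az":0,"dx":0,"dy":0,"dz":0,"fingers":0}]' 
python3 chk.py clasp w15 .0259 trayA.npy
```

```text
t: 15.48
position: [0.6259, 0.0646, 0.041]
ee_rot: [1.747, 1.571, 0.057]
wrist_force: [0.0, -0.4, -2.0]
width: 0.0094
[0.62591882 0.06457642 0.04099374] [ 0.03333287 -0.38724757 -1.96928281]
```

View pics/w15o.png

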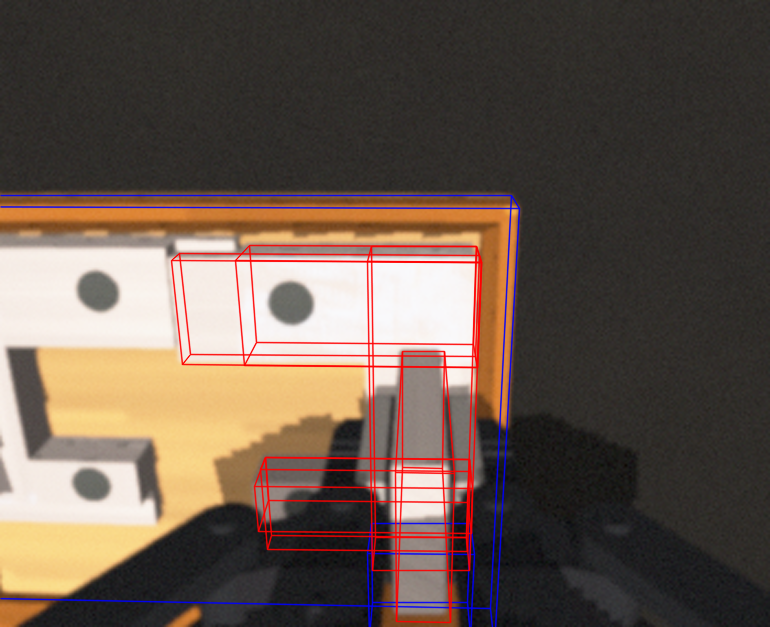

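```bash
python3 -m creep '[{"ax":0,"ay":0,"az":0,"dx":0.7,"dy":-0.2,"dz":0,"fingers":0},{"ax":0,"ay":0,"az":0,"dx":0,"dy":0,"dz":-3,"fingers":0},{"ax":0,"ay":0,"az":0,"dx":0,"dy":0,"dz":0,"fingers":0},{"ax":0,"ay":0,"az":0,"dx":0,"dy":0,"dz":0,"fingers":0},{"ax":0,"ay":0,"az":0,"dx":0,"dy":0,"dz":0,"fingers":0},{"ax":0,"ay":0,"az":0,"dx":0,"dy":0,"dz":0,"fingers":0}]' 
python3 chk.py clasp w16 .0259 trayA.npy
```

```text
t: 16.03
position: [0.6264, 0.0643, 0.0378]
ee_rot: [-1.681, 1.571, 2.912]
wrist_force: [0.4, 0.2, -2.2]
width: 0.0093
[0.62642674 0.06434003 0.03783679] [ 0.36878594  0.23141195 -2.15563038]
```

View pics/w16o.png

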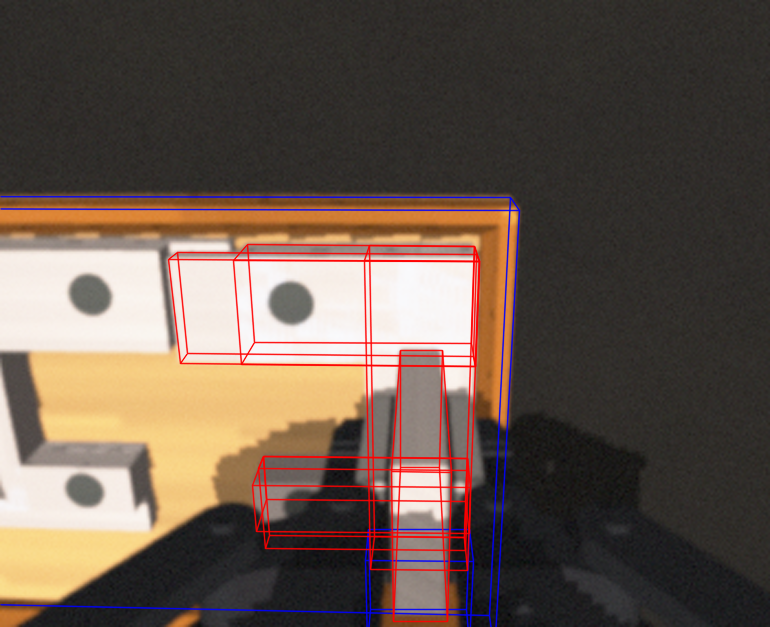

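```bash
python3 -m creep '[{"ax":0,"ay":0,"az":0,"dx":0.5,"dy":-0.1,"dz":0,"fingers":0},{"ax":0,"ay":0,"az":0,"dx":0,"dy":0,"dz":-3,"fingers":0},{"ax":0,"ay":0,"az":0,"dx":0,"dy":0,"dz":-2,"fingers":0},{"ax":0,"ay":0,"az":0,"dx":0,"dy":0,"dz":0,"fingers":0},{"ax":0,"ay":0,"az":0,"dx":0,"dy":0,"dz":0,"fingers":0},{"ax":0,"ay":0,"az":0,"dx":0,"dy":0,"dz":0,"fingers":0}]' 
python3 chk.py clasp w17 .0259 trayA.npy
```

```text
t: 16.58
position: [0.6269, 0.0642, 0.0328]
ee_rot: [-1.535, 1.571, 3.059]
wrist_force: [0.6, -0.6, -2.8]
width: 0.0093
[0.62688683 0.06424115 0.03275058] [ 0.58322446 -0.62054623 -2.82443075]
```

View pics/w17o.png

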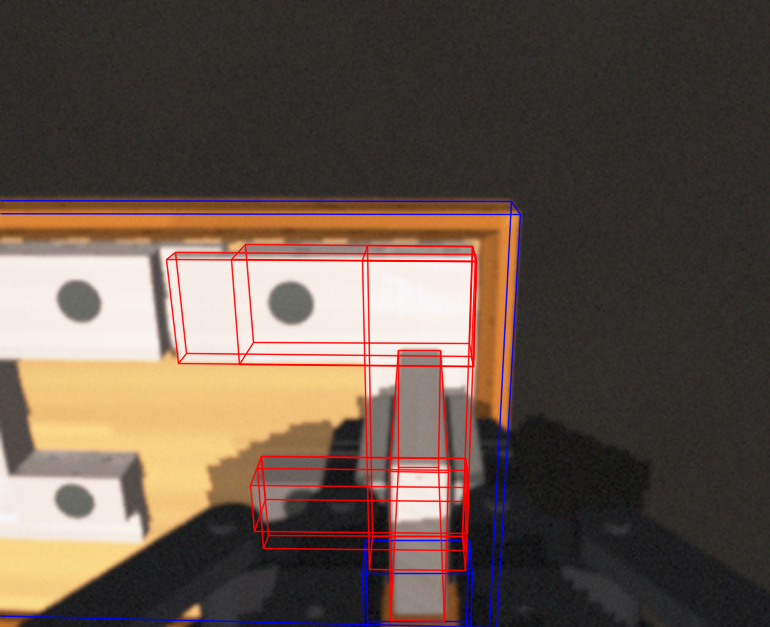

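```bash
python3 -m creep '[{"ax":0,"ay":0,"az":0,"dx":0,"dy":0,"dz":-0.6,"fingers":0},{"ax":0,"ay":0,"az":0,"dx":0,"dy":0,"dz":-0.5,"fingers":0},{"ax":0,"ay":0,"az":0,"dx":0,"dy":0,"dz":0,"fingers":0},{"ax":0,"ay":0,"az":0,"dx":0,"dy":0,"dz":0,"fingers":0}]'
```

```text
t: 16.97
position: [0.6271, 0.0643, 0.0319]
ee_rot: [2.087, 1.571, 0.398]
wrist_force: [-0.2, 0.0, -2.4]
width: 0.0094
```

```bash
python3 -m creep '[{"ax":0,"ay":0,"az":0,"dx":0,"dy":0,"dz":-0.5,"fingers":0},{"ax":0,"ay":0,"az":0,"dx":0,"dy":0,"dz":-0.4,"fingers":0},{"ax":0,"ay":0,"az":0,"dx":0,"dy":0,"dz":0,"fingers":0},{"ax":0,"ay":0,"az":0,"dx":0,"dy":0,"dz":0,"fingers":0}]'
```

```text
t: 17.3
position: [0.6271, 0.0643, 0.0319]
ee_rot: [1.693, 1.57, 0.003]
wrist_force: [-1.0, 0.1, 5.5]
width: 0.0091
```

Contact at the expected height (31.9 mm). Releasing, then heading to the beam on the +y side.

```bash
python3 -m creep '[{"ax":0,"ay":0,"az":0,"dx":0,"dy":0,"dz":0,"fingers":0.45},{"ax":0,"ay":0,"az":0,"dx":0,"dy":0,"dz":0,"fingers":0.45},{"ax":0,"ay":0,"az":0,"dx":0,"dy":0,"dz":0,"fingers":0.45},{"ax":0,"ay":0,"az":0,"dx":0,"dy":0,"dz":0,"fingers":0.45}]'
python3 -m creep '[{"ax":0,"ay":0,"az":0,"dx":0,"dy":0,"dz":15,"fingers":0.45},{"ax":0,"ay":0,"az":0,"dx":0,"dy":0,"dz":30,"fingers":0.45},{"ax":0,"ay":0,"az":0,"dx":0,"dy":0,"dz":40,"fingers":0.45},{"ax":0,"ay":0,"az":0,"dx":-10,"dy":0,"dz":40,"fingers":0.7},{"ax":0,"ay":0,"az":-4,"dx":-25,"dy":10,"dz":30,"fingers":1},{"ax":0,"ay":0,"az":-4,"dx":-28,"dy":20,"dz":20,"fingers":1},{"ax":0,"ay":0,"az":-4,"dx":-30,"dy":25,"dz":12,"fingers":1},{"ax":0,"ay":0,"az":-4,"dx":-25,"dy":30,"dz":0,"fingers":1},{"ax":0,"ay":0,"az":-4,"dx":-10,"dy":35,"dz":0,"fingers":1}]' 60
python3 - <<'E'
from h import *
s=sense();w=get_image('wrist')[:,:,::-1].copy();C=cam('wrist',s);T=np.load('trayA.npy')
it=[('tray',T,0)]
for n in('hook','clasp'):
    p=place(np.array([[*HOME[n],0.]])/1000,T)[0]; it.append((n,(p[0],p[1],T[2]),.006))
cv2.imwrite('pics/w18.png',w);np.save('w18.npy',s)
overlay(C,w,it,'pics/w18o.png',(0,0,640,400),1.2)
print(s['position'])
E
```

```text
t: 17.63
position: [0.627, 0.0642, 0.0308]
ee_rot: [2.859, 1.571, 1.169]
wrist_force: [-0.3, 0.3, -0.6]
width: 0.0383
t: 18.38
position: [0.4956, 0.1842, 0.2189]
ee_rot: [-0.706, 1.57, -2.749]
wrist_force: [-0.4, 0.4, 0.1]
width: 0.0853
[0.49564916 0.18422812 0.21893419]
```

View pics/w18o.png

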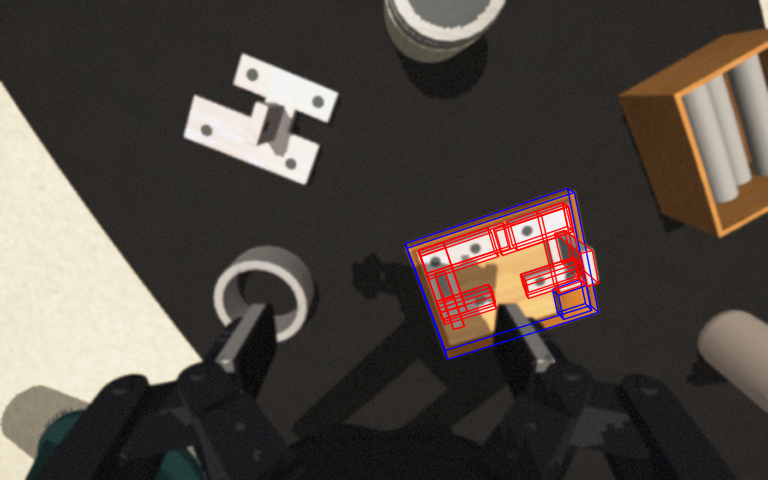

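```bash
python3 -m creep '[{"ax":0,"ay":0,"az":-6,"dx":-14,"dy":26,"dz":0,"fingers":1},{"ax":0,"ay":0,"az":-6,"dx":-14,"dy":26,"dz":0,"fingers":1},{"ax":0,"ay":0,"az":-6,"dx":-14,"dy":26,"dz":0,"fingers":1},{"ax":0,"ay":0,"az":-4.5,"dx":-14,"dy":26,"dz":0,"fingers":1},{"ax":0,"ay":0,"az":0,"dx":0,"dy":0,"dz":0,"fingers":1},{"ax":0,"ay":0,"az":0,"dx":0,"dy":0,"dz":0,"fingers":1},{"ax":0,"ay":0,"az":0,"dx":0,"dy":0,"dz":0,"fingers":1},{"ax":0,"ay":0,"az":0,"dx":0,"dy":0,"dz":0,"fingers":1},{"ax":0,"ay":0,"az":0,"dx":0,"dy":0,"dz":0,"fingers":1}]'
python3 look.py beam w19 220,70,400,260
```

```text
t: 19.18
position: [0.4436, 0.2873, 0.2178]
ee_rot: [0.994, 1.571, -1.438]
wrist_force: [-0.3, -0.0, -0.3]
width: 0.0857
diff mm [ 1.32 -0.13] deg 0.2 yaw -49.3 (np.float64(608.7802790346909), np.float64(5692.468623481781))
pos [0.4436 0.2873 0.2178] tool yaw -49.37 tilt [ 0.e+00 -2.e-04 -1.e+00] lug [0.4401 0.2891 0.04  ] lug-tcp mm [  -3.5    1.7 -177.8]
```

View pics/w19o.png

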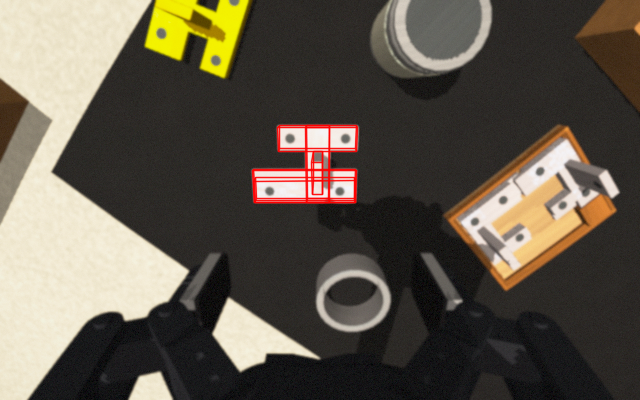

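```bash
python3 -m creep '[{"ax":0,"ay":0,"az":0,"dx":-3.4,"dy":1.6,"dz":-30,"fingers":1},{"ax":0,"ay":0,"az":0,"dx":0,"dy":0,"dz":-40,"fingers":1},{"ax":0,"ay":0,"az":0,"dx":0,"dy":0,"dz":-40,"fingers":1},{"ax":0,"ay":0,"az":0,"dx":0,"dy":0,"dz":-36,"fingers":1},{"ax":0,"ay":0,"az":0,"dx":0,"dy":0,"dz":-26,"fingers":1},{"ax":0,"ay":0,"az":0,"dx":0,"dy":0,"dz":-12,"fingers":1},{"ax":0,"ay":0,"az":0,"dx":0,"dy":0,"dz":-5,"fingers":1},{"ax":0,"ay":0,"az":0,"dx":0,"dy":0,"dz":0,"fingers":1},{"ax":0,"ay":0,"az":0,"dx":0,"dy":0,"dz":0,"fingers":1},{"ax":0,"ay":0,"az":0,"dx":0,"dy":0,"dz":0,"fingers":1}]'
python3 -m creep '[{"ax":0,"ay":0,"az":0,"dx":0,"dy":0,"dz":0,"fingers":1},{"ax":0,"ay":0,"az":0,"dx":0,"dy":0,"dz":0,"fingers":1}]'
```

```text
t: 20.07
position: [0.4408, 0.2902, 0.0301]
ee_rot: [2.922, 1.568, 0.49]
wrist_force: [0.7, 0.3, 0.8]
width: 0.0858
t: 20.23
position: [0.4404, 0.2902, 0.03]
ee_rot: [2.928, 1.569, 0.496]
wrist_force: [0.5, 0.5, 0.5]
width: 0.0857
```

```bash
python3 -m creep '[{"ax":0,"ay":0,"az":0,"dx":-0.4,"dy":-1,"dz":-2.6,"fingers":1},{"ax":0,"ay":0,"az":0,"dx":0,"dy":0,"dz":0,"fingers":0},{"ax":0,"ay":0,"az":0,"dx":0,"dy":0,"dz":0,"fingers":0},{"ax":0,"ay":0,"az":0,"dx":0,"dy":0,"dz":0,"fingers":0},{"ax":0,"ay":0,"az":0,"dx":0,"dy":0,"dz":0,"fingers":0},{"ax":0,"ay":0,"az":0,"dx":0,"dy":0,"dz":0,"fingers":0},{"ax":0,"ay":0,"az":0,"dx":0,"dy":0,"dz":0,"fingers":0},{"ax":0,"ay":0,"az":0,"dx":0,"dy":0,"dz":0,"fingers":0}]' 60
python3 - <<'E'
from h import *
s=sense(); im=get_image('wrist')[:,:,::-1].copy(); cv2.imwrite('pics/w20.png',im); C=cam('wrist',s);o=np.load('fit0.npy',allow_pickle=True).item()
p=o['beam']+[.0013,-.0001,.0035]; overlay(C,im,[('beam',p,0)],'pics/w20o.png',(0,0,640,400),1);print(s['position'])
E
```

```text
t: 20.9
position: [0.4393, 0.2889, 0.0264]
ee_rot: [-3.058, 1.571, 0.794]
wrist_force: [-0.3, -0.2, 0.8]
width: 0.0094
[0.43929128 0.28892991 0.02637065]
```

View pics/w20o.png

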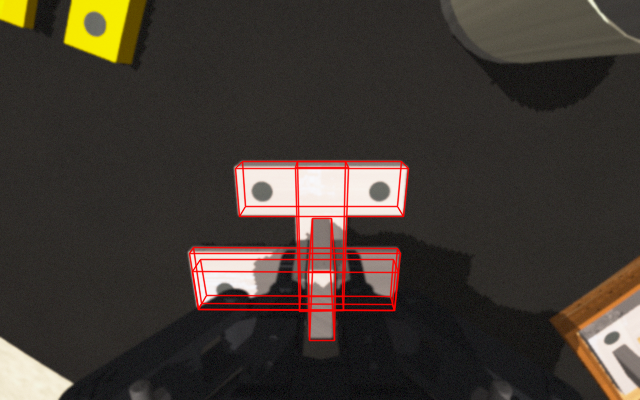

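```bash
python3 -m creep '[{"ax":0,"ay":0,"az":0,"dx":0,"dy":0,"dz":15,"fingers":0},{"ax":0,"ay":0,"az":0,"dx":0,"dy":0,"dz":30,"fingers":0},{"ax":0,"ay":0,"az":0,"dx":3,"dy":-10,"dz":36,"fingers":0},{"ax":0,"ay":0,"az":4,"dx":8,"dy":-24,"dz":30,"fingers":0},{"ax":0,"ay":0,"az":5,"dx":11,"dy":-33,"dz":10,"fingers":0},{"ax":0,"ay":0,"az":5,"dx":12,"dy":-36,"dz":0,"fingers":0},{"ax":0,"ay":0,"az":5,"dx":12,"dy":-37,"dz":0,"fingers":0},{"ax":0,"ay":0,"az":5,"dx":12,"dy":-37,"dz":0,"fingers":0},{"ax":0,"ay":0,"az":5,"dx":12,"dy":-37,"dz":0,"fingers":0},{"ax":0,"ay":0,"az":5,"dx":12,"dy":-37,"dz":0,"fingers":0}]' 60
python3 -m creep '[{"ax":0,"ay":0,"az":5,"dx":12,"dy":-37,"dz":0,"fingers":0},{"ax":0,"ay":0,"az":3,"dx":12,"dy":-37,"dz":0,"fingers":0},{"ax":0,"ay":0,"az":0.1,"dx":10,"dy":-25,"dz":0,"fingers":0},{"ax":0,"ay":0,"az":0,"dx":5,"dy":-14,"dz":0,"fingers":0},{"ax":0,"ay":0,"az":0,"dx":0,"dy":0,"dz":0,"fingers":0},{"ax":0,"ay":0,"az":0,"dx":0,"dy":0,"dz":0,"fingers":0},{"ax":0,"ay":0,"az":0,"dx":0,"dy":0,"dz":0,"fingers":0},{"ax":0,"ay":0,"az":0,"dx":0,"dy":0,"dz":0,"fingers":0},{"ax":0,"ay":0,"az":0,"dx":0,"dy":0,"dz":0,"fingers":0},{"ax":0,"ay":0,"az":0,"dx":0,"dy":0,"dz":0,"fingers":0}]'
python3 - <<'E'
from h import *
s=sense(); im=get_image('wrist')[:,:,::-1].copy(); cv2.imwrite('pics/w21.png',im); np.save('w21.npy',s)
print(s['position'])
E
python3 held.py beam w21 0.120 160,140,480,226 - trayA.npy
```

```text
t: 21.78
position: [0.5208, 0.0361, 0.147]
ee_rot: [-1.508, 1.57, 2.941]
wrist_force: [0.7, 0.7, -2.1]
width: 0.0092
t: 22.62
position: [0.5598, -0.074, 0.1473]
ee_rot: [-2.034, 1.57, 2.554]
wrist_force: [0.8, -0.6, -2.5]
width: 0.0092
[ 0.55976579 -0.07396484  0.14729527]
plate rel lug=tcp guess, mm [0.72 0.3 ] dyaw 0.08 (np.float64(1073.0756965944272), np.float64(8804.83410732714))
lug-tcp in tool y,z mm [ 0.68 -0.4 ]
rem. shift of plate origin mm [  2.74 110.83] turn deg -0.18
rem. shift of lug mm [  2.73 110.79] tcp target [0.5625 0.0368]
```

View pics/w21.png

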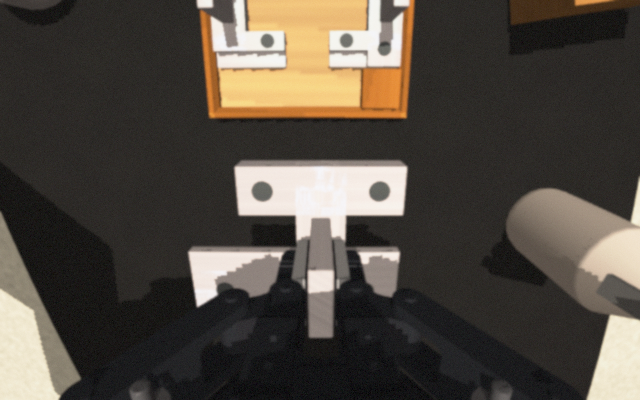

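View pics/w21h.png

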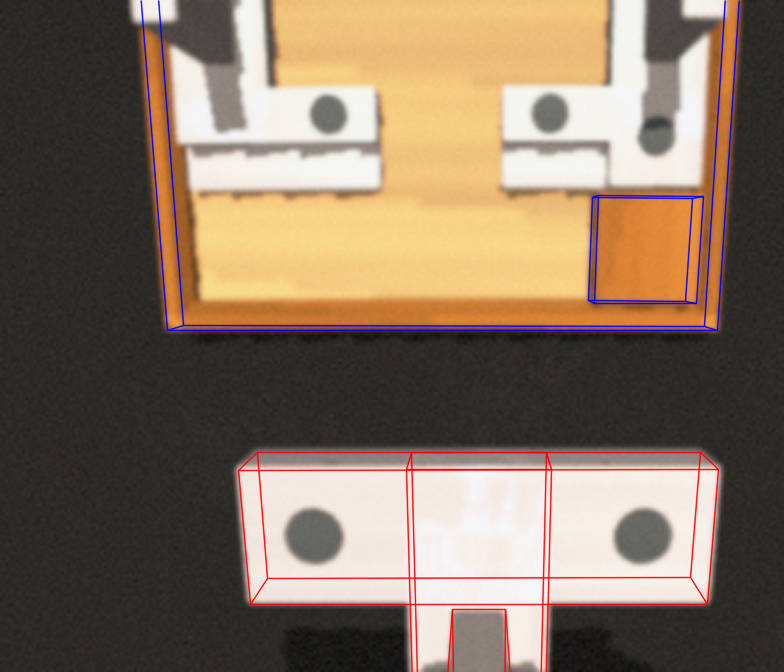

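Run:
```python
from h import *
s=np.load('w21.npy',allow_pickle=True).item();C=cam('wrist',s);T=np.load('trayA.npy')
im=cv2.imread('pics/w21.png'); crop(im,200,0,420,125,3.6,'pics/w21c.png')
uv=np.array([(380,170),(501,170),(380,190),(501,188)])/2.8+[150,0]
b=back(C,uv-.3,.012)[:,:2]-T[:2]; c,n=np.cos(T[2]),np.sin(T[2]); print((b@np.array([[c,-n],[n,c]])*1000).round(1))
# fits of hook & clasp lower regions
for nme,roi in(('hook',(195,25,300,72)),('clasp',(320,25,420,72))):
    pass
```

```text
[[-17.5 -22.9]
 [ 17.6 -22.9]
 [-17.7 -28.4]
 [ 17.7 -27.9]]
```

View pics/w21c.png

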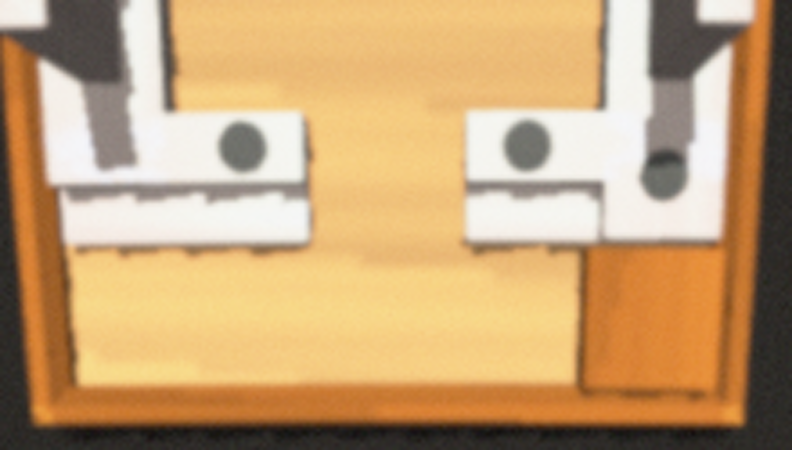

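```bash
python3 -m creep '[{"ax":0,"ay":0,"az":-0.1,"dx":1,"dy":30,"dz":0,"fingers":0},{"ax":0,"ay":0,"az":0,"dx":1,"dy":38,"dz":0,"fingers":0},{"ax":0,"ay":0,"az":0,"dx":0.7,"dy":30,"dz":0,"fingers":0},{"ax":0,"ay":0,"az":0,"dx":0,"dy":12.7,"dz":-10,"fingers":0},{"ax":0,"ay":0,"az":0,"dx":0,"dy":0,"dz":-20,"fingers":0},{"ax":0,"ay":0,"az":0,"dx":0,"dy":0,"dz":-25,"fingers":0},{"ax":0,"ay":0,"az":0,"dx":0,"dy":0,"dz":-20,"fingers":0},{"ax":0,"ay":0,"az":0,"dx":0,"dy":0,"dz":-10,"fingers":0},{"ax":0,"ay":0,"az":0,"dx":0,"dy":0,"dz":0,"fingers":0},{"ax":0,"ay":0,"az":0,"dx":0,"dy":0,"dz":0,"fingers":0}]' 60
python3 -m creep '[{"ax":0,"ay":0,"az":0,"dx":0,"dy":0,"dz":0,"fingers":0},{"ax":0,"ay":0,"az":0,"dx":0,"dy":0,"dz":0,"fingers":0},{"ax":0,"ay":0,"az":0,"dx":0,"dy":0,"dz":0,"fingers":0},{"ax":0,"ay":0,"az":0,"dx":0,"dy":0,"dz":0,"fingers":0}]' 
python3 chk.py beam w22 .0264 trayA.npy
```

```text
t: 23.5
position: [0.5626, 0.0355, 0.062]
ee_rot: [-1.453, 1.57, 3.131]
wrist_force: [-0.9, -0.3, -2.8]
width: 0.0092
t: 23.83
position: [0.5636, 0.0354, 0.0632]
ee_rot: [1.651, 1.569, -0.048]
wrist_force: [0.2, -0.3, -2.9]
width: 0.009
[0.56355932 0.03540206 0.06322499] [ 0.23819439 -0.26799316 -2.88904419]
```

View pics/w22o.png

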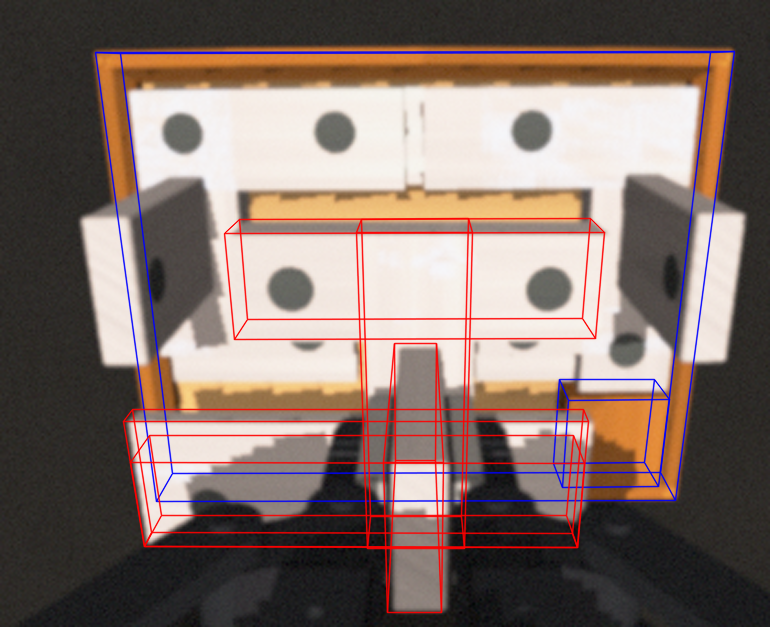

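```bash
python3 -m creep '[{"ax":0,"ay":0,"az":0.1,"dx":-1,"dy":1.3,"dz":-5,"fingers":0},{"ax":0,"ay":0,"az":0,"dx":0,"dy":0,"dz":-6,"fingers":0},{"ax":0,"ay":0,"az":0,"dx":0,"dy":0,"dz":-4,"fingers":0},{"ax":0,"ay":0,"az":0,"dx":0,"dy":0,"dz":0,"fingers":0},{"ax":0,"ay":0,"az":0,"dx":0,"dy":0,"dz":0,"fingers":0},{"ax":0,"ay":0,"az":0,"dx":0,"dy":0,"dz":0,"fingers":0},{"ax":0,"ay":0,"az":0,"dx":0,"dy":0,"dz":0,"fingers":0},{"ax":0,"ay":0,"az":0,"dx":0,"dy":0,"dz":0,"fingers":0},{"ax":0,"ay":0,"az":0,"dx":0,"dy":0,"dz":0,"fingers":0}]' 60
python3 chk.py beam w23 .0264 trayA.npy
```

```text
t: 24.63
position: [0.562, 0.0368, 0.0474]
ee_rot: [1.755, 1.571, 0.058]
wrist_force: [0.3, 0.4, -3.6]
width: 0.0089
[0.56201151 0.0368397  0.04742171] [ 0.31547372  0.42461357 -3.59374517]
```

View pics/w23o.png

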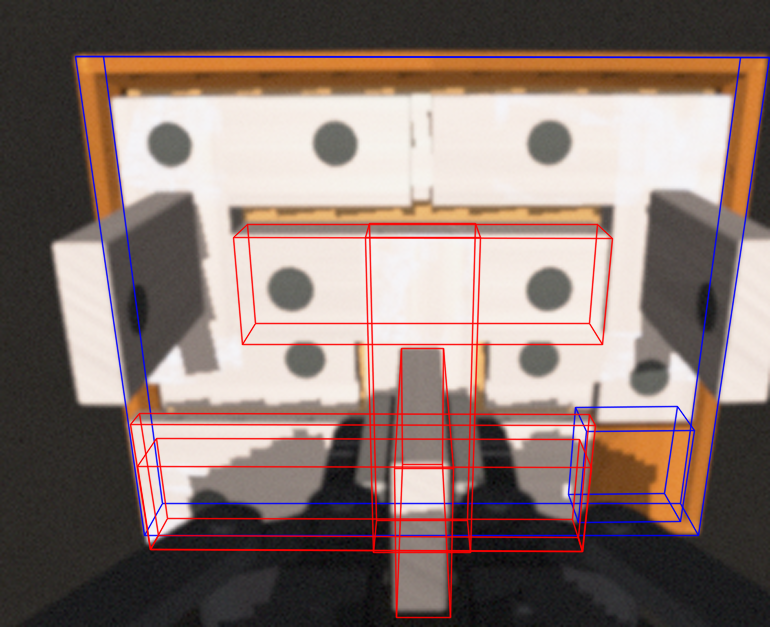

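```bash
python3 -m creep '[{"ax":0,"ay":0,"az":0,"dx":0.4,"dy":0,"dz":0,"fingers":0},{"ax":0,"ay":0,"az":0,"dx":0,"dy":0,"dz":-3,"fingers":0},{"ax":0,"ay":0,"az":0,"dx":0,"dy":0,"dz":-2,"fingers":0},{"ax":0,"ay":0,"az":0,"dx":0,"dy":0,"dz":0,"fingers":0},{"ax":0,"ay":0,"az":0,"dx":0,"dy":0,"dz":0,"fingers":0},{"ax":0,"ay":0,"az":0,"dx":0,"dy":0,"dz":0,"fingers":0}]' 60
python3 chk.py beam w24 .0264 trayA.npy
```

```text
t: 25.18
position: [0.5622, 0.0368, 0.0422]
ee_rot: [-1.545, 1.57, 3.042]
wrist_force: [0.6, -0.1, -3.0]
width: 0.0089
[0.56217397 0.03684839 0.04216618] [ 0.64230974 -0.13793553 -2.95147301]
```

View pics/w24o.png

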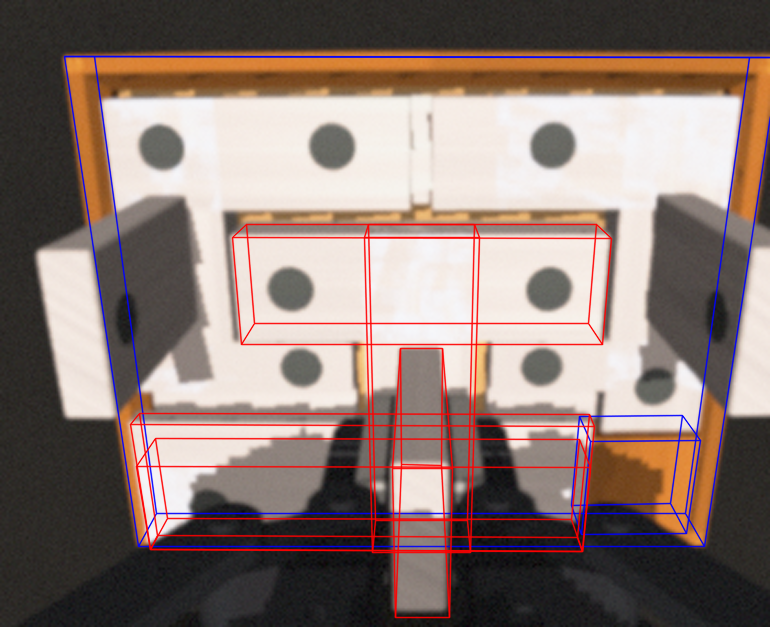

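```bash
python3 -m creep '[{"ax":0,"ay":0,"az":0,"dx":0.2,"dy":0,"dz":-2,"fingers":0},{"ax":0,"ay":0,"az":0,"dx":0,"dy":0,"dz":-2,"fingers":0},{"ax":0,"ay":0,"az":0,"dx":0,"dy":0,"dz":-2,"fingers":0},{"ax":0,"ay":0,"az":0,"dx":0,"dy":0,"dz":0,"fingers":0},{"ax":0,"ay":0,"az":0,"dx":0,"dy":0,"dz":0,"fingers":0},{"ax":0,"ay":0,"az":0,"dx":0,"dy":0,"dz":0,"fingers":0}]' 60
python3 chk.py beam w25 .0264 trayA.npy
```

```text
t: 25.73
position: [0.5624, 0.0368, 0.0362]
ee_rot: [-1.556, 1.571, 3.03]
wrist_force: [-0.4, -0.1, -3.1]
width: 0.0094
[0.56241422 0.03683781 0.03620753] [-0.39140988 -0.14492911 -3.10304176]
```

View pics/w25o.png

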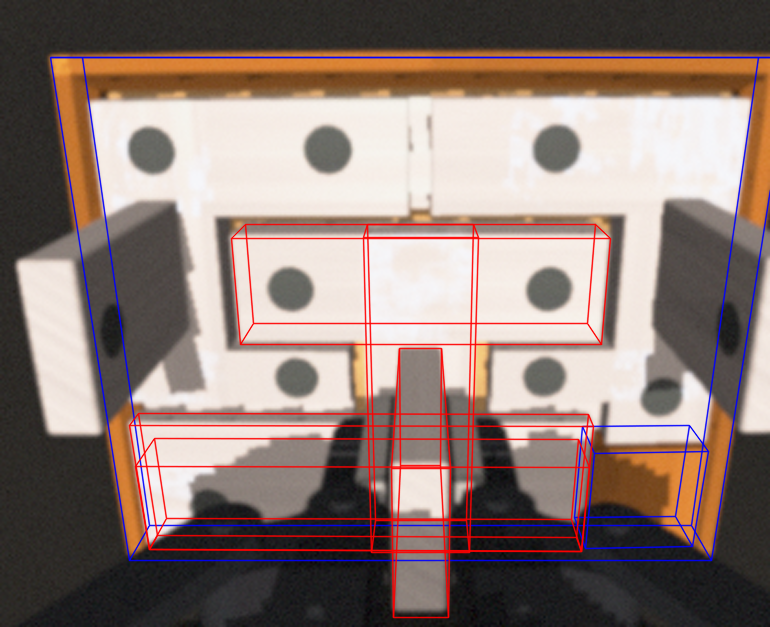

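```bash
python3 -m creep '[{"ax":0,"ay":0,"az":0,"dx":0,"dy":0,"dz":-1.5,"fingers":0},{"ax":0,"ay":0,"az":0,"dx":0,"dy":0,"dz":-1.5,"fingers":0},{"ax":0,"ay":0,"az":0,"dx":0,"dy":0,"dz":-0.5,"fingers":0},{"ax":0,"ay":0,"az":0,"dx":0,"dy":0,"dz":0,"fingers":0},{"ax":0,"ay":0,"az":0,"dx":0,"dy":0,"dz":0,"fingers":0},{"ax":0,"ay":0,"az":0,"dx":0,"dy":0,"dz":0,"fingers":0}]' 60
```

```text
t: 26.28
position: [0.5625, 0.0369, 0.0328]
ee_rot: [-1.961, 1.571, 2.626]
wrist_force: [0.0, -0.4, -2.1]
width: 0.0096
```

```bash
python3 -m creep '[{"ax":0,"ay":0,"az":0,"dx":0,"dy":0,"dz":-0.6,"fingers":0},{"ax":0,"ay":0,"az":0,"dx":0,"dy":0,"dz":-0.5,"fingers":0},{"ax":0,"ay":0,"az":0,"dx":0,"dy":0,"dz":0,"fingers":0},{"ax":0,"ay":0,"az":0,"dx":0,"dy":0,"dz":0,"fingers":0}]' 60
```

```text
t: 26.62
position: [0.5626, 0.0368, 0.0324]
ee_rot: [1.599, 1.57, -0.098]
wrist_force: [-1.4, -0.2, 5.6]
width: 0.009
```

Contact at the expected 32.4 mm. Release and retreat.

```bash
python3 -m creep '[{"ax":0,"ay":0,"az":0,"dx":0,"dy":0,"dz":0,"fingers":0.4},{"ax":0,"ay":0,"az":0,"dx":0,"dy":0,"dz":0,"fingers":0.4},{"ax":0,"ay":0,"az":0,"dx":0,"dy":0,"dz":0,"fingers":0.4},{"ax":0,"ay":0,"az":0,"dx":0,"dy":0,"dz":0,"fingers":0.4}]' 60
python3 -m creep '[{"ax":0,"ay":0,"az":0,"dx":0,"dy":0,"dz":15,"fingers":0.4},{"ax":0,"ay":0,"az":0,"dx":0,"dy":0,"dz":30,"fingers":0.4},{"ax":0,"ay":0,"az":0,"dx":0,"dy":0,"dz":40,"fingers":0.4},{"ax":0,"ay":0,"az":0,"dx":0,"dy":0,"dz":40,"fingers":0.4},{"ax":0,"ay":0,"az":0,"dx":0,"dy":-20,"dz":30,"fingers":0.4},{"ax":0,"ay":0,"az":0,"dx":0,"dy":-20,"dz":30,"fingers":0.4},{"ax":0,"ay":0,"az":0,"dx":0,"dy":-20,"dz":0,"fingers":0.4},{"ax":0,"ay":0,"az":0,"dx":0,"dy":0,"dz":0,"fingers":0.4},{"ax":0,"ay":0,"az":0,"dx":0,"dy":0,"dz":0,"fingers":0.4},{"ax":0,"ay":0,"az":0,"dx":0,"dy":0,"dz":0,"fingers":0.4}]'
cat > fin.py <<'E'
import sys
from h import *
fn=sys.argv[1]
s=sense();w=get_image('wrist')[:,:,::-1].copy();C=cam('wrist',s);T=np.load('trayA.npy')
it=[('tray',T,0)]
for n in('hook','clasp','beam'):
    p=place(np.array([[*HOME[n],0.]])/1000,T)[0]; it.append((n,(p[0],p[1],T[2]),.006))
q=proj(C,np.array([[*T[:2],0.03]]))[0].astype(int); print(q,s['position'])
x0=max(0,q[0]-130);y0=max(0,q[1]-100);roi=(x0,y0,x0+260,min(400,y0+200))
overlay(C,w,[],f'pics/{fn}.png',roi,3); overlay(C,w,it,f'pics/{fn}o.png',roi,3)
cv2.imwrite(f'pics/{fn}s.png',get_image('scene')[:,:,::-1])
E
python3 fin.py f1
```

```text
t: 26.95
position: [0.5626, 0.0368, 0.0316]
ee_rot: [1.842, 1.571, 0.145]
wrist_force: [0.3, 0.5, -0.5]
width: 0.0342
t: 27.78
position: [0.5616, -0.0227, 0.2158]
ee_rot: [-1.867, 1.569, 2.719]
wrist_force: [-0.1, 0.1, 0.2]
width: 0.0341
[314  94] [ 0.56161469 -0.02266764  0.21582912]
```

View pics/f1.png

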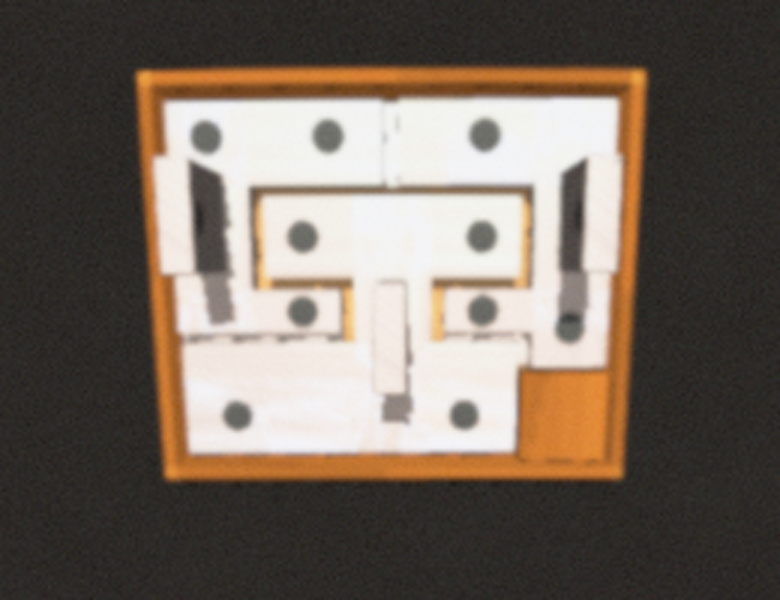

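View pics/f1o.png

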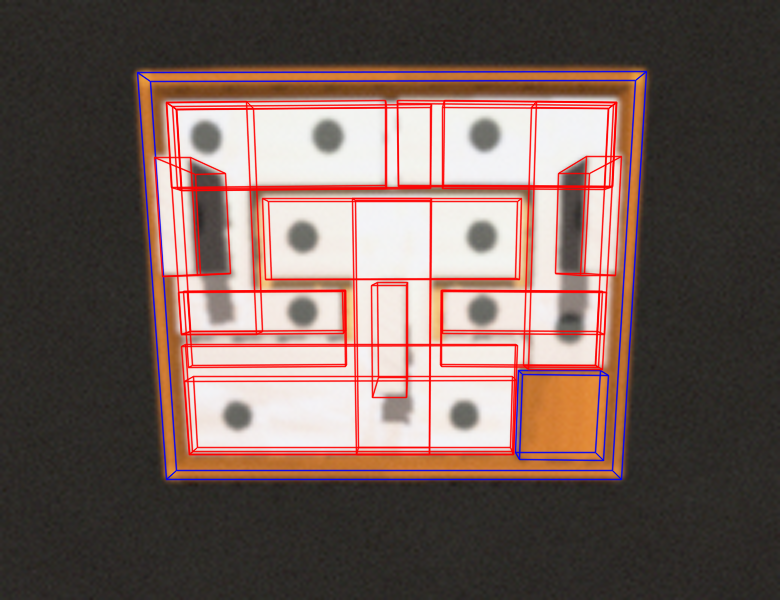

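```bash
python3 -c "
from h import *
im=cv2.imread('pics/f1s.png'); crop(im,260,140,420,290,5,'pics/f1sc.png')"
```

```text
(no output)
```

View pics/f1sc.png

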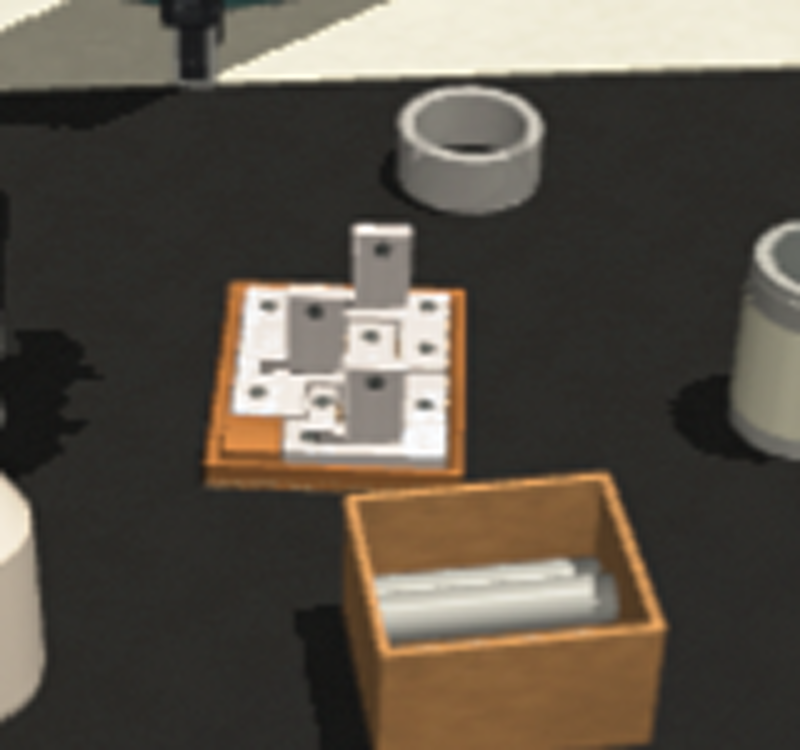

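Run:
```python
from h import *
C=cam('scene'); o=np.load('fit0.npy',allow_pickle=True).item(); T=o['tray']
im=cv2.imread('pics/f1s.png'); it=[('tray',T,0)]
for n in HOME:
    p=place(np.array([[*HOME[n],0.]])/1000,T)[0]; it.append((n,(p[0],p[1],T[2]),.006))
overlay(C,im,it,'pics/f1so.png',(290,175,365,245),8)
```

```text
(no output)
```

View pics/f1so.png

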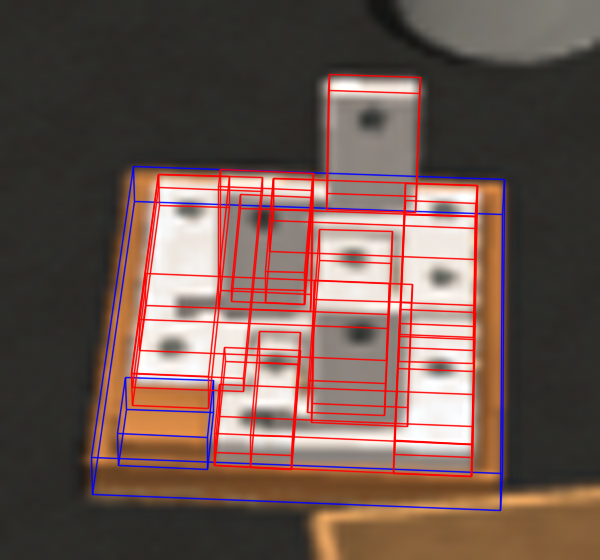

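```bash
python3 -m creep '[{"ax":0,"ay":0,"az":0,"dx":0,"dy":-10,"dz":-20,"fingers":0.4},{"ax":0,"ay":0,"az":0,"dx":0,"dy":-20,"dz":-30,"fingers":0.4},{"ax":0,"ay":0,"az":0,"dx":0,"dy":-20,"dz":-30,"fingers":0.4},{"ax":0,"ay":0,"az":0,"dx":0,"dy":-20,"dz":0,"fingers":0.4},{"ax":0,"ay":0,"az":0,"dx":0,"dy":0,"dz":0,"fingers":0.4},{"ax":0,"ay":0,"az":0,"dx":0,"dy":0,"dz":0,"fingers":0.4},{"ax":0,"ay":0,"az":0,"dx":0,"dy":0,"dz":0,"fingers":0.4}]'
python3 fin.py f2
```

```text
t: 28.47
position: [0.5626, -0.0922, 0.1366]
ee_rot: [-2.769, 1.57, 1.818]
wrist_force: [0.7, -0.5, 0.9]
width: 0.0344
[297  -4] [ 0.56262994 -0.09218016  0.13664222]
```

View pics/f2o.png

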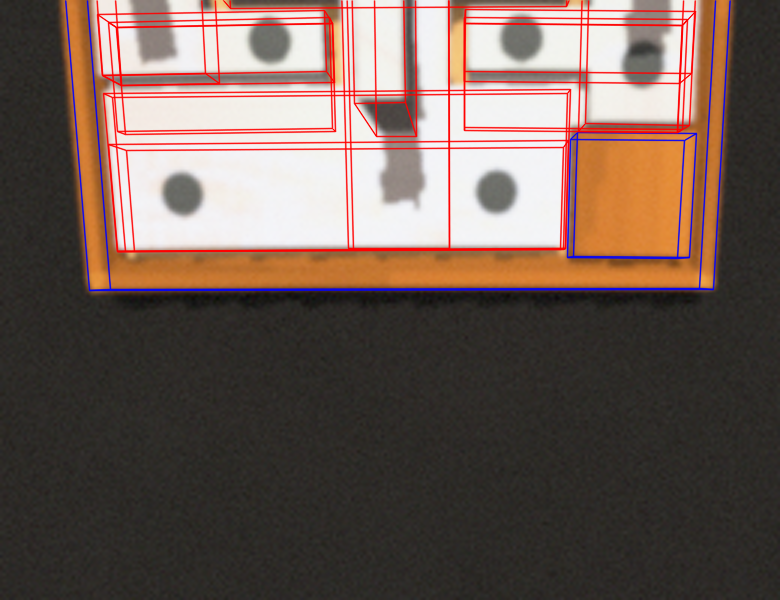

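View pics/f2.png

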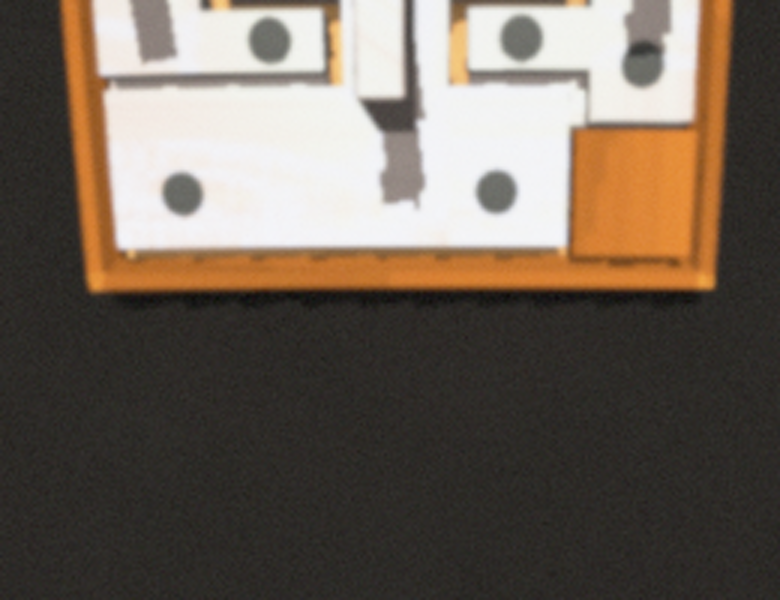

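```bash
python3 - <<'E'
from h import *
im=get_image('top')[:,:,::-1].copy(); cv2.imwrite('pics/fin_top.png',im); a=cv2.imread('pics/top0.png')
d=cv2.absdiff(a,im).max(2)
for n,(x0,y0,x1,y1) in dict(tin=(203,160,243,200),tape=(260,250,298,288),bottle=(362,95,396,140),carton=(265,94,318,142),blue=(460,220,500,266),yellow=(150,200,192,245)).items(): print(n,d[y0:y1,x0:x1].mean().round(1),d[y0:y1,x0:x1].max())
s=sense(); print(s['wrist_force'],s['t'])
E
python3 -c "
from plant import *
print(job_done())"
```

```text
tin 1.4 6
tape 1.7 6
bottle 2.9 42
carton 1.5 8
blue 2.2 6
yellow 1.2 7
[-0.90968573 -0.30982128 -0.3336276 ] 28.6167
the job is handed in; nothing more can be done
None
```

View pics/fin_top.png

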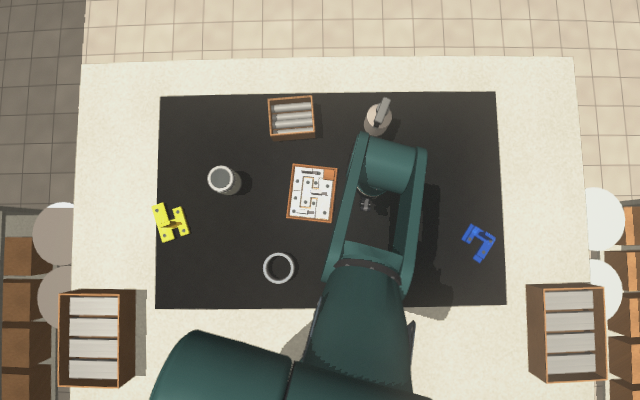

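The three aluminium plates are packed in the tray, lugs up: hook first, then clasp, then beam straight down. I handed the job in at 28.6 s, with the gripper open and clear.

- **Seating:** Each plate met the floor 6.0 mm above the height at which I had gripped it on the counter, with about 5.6 N of contact. That is the tray's floor height. The last wrist pictures show all three plates, with visible gaps all round, within about 1 mm of their home outlines.
- **Bystanders and look-alikes:** Comparing top views before and after, the tin, tape, carton and both look-alikes are unchanged. The bottle's crop differs only slightly (mean 2.9, with a peak of 42); I put this down to the arm or its shadow at the crop's edge. The bottle itself shows in the same place.
- **Disagreements:** The top and wrist cameras differed by 1.4 to 2.7 mm in x on the tray's position, and I averaged between them. That the plates lie flat rests on the contact heights and overlays; I did not measure tilt separately.

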